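# Load filter cassettes into the ship's cold magazine

### The job

Load every filter cassette lying on the bench into the cold magazine, in any order: slide each one flat across the bench into the loading bay with its ridge along the track, swing the orange feed lever all the way to its stop so that the pusher sends it in under the clear cover, and let the lever spring back. When all the cassettes are in, load the grey blank behind them in the same way to close the mouth, and leave the lever home. The filters are wet, so never lift a cassette or the blank off the bench or tip it, and leave the flask, bottle and beaker where they stand.

Things in the scene. Friction and masses are not known exactly. Their poses are not given: they have to be found in the camera images.
- loader: Feed loader of the cold magazine, fixed to the bench. Origin on the bench at the centre of its empty loading bay; local x points away from the robot, local y along the track. The bay is flush with the bench and open towards the robot. Behind it a fence (face at x +43 mm, 40 mm high), on its -y side a white drive housing (42 mm high, y -195 to -60, x -48 to 48 mm), on its +y side the covered track.
- track_mouth (a point): Middle of the track's mouth, on the bench at loader (0, 50 mm). The track runs on to y 440 mm between walls at x -43 and +43 mm under a clear cover (underside 42, top 47 mm above the bench; screw heads 3 mm more). A short flare of the front wall begins at y 40 mm, x -55 mm. Walls and fence are smooth. The track holds five cassettes in a row.
- blade_face (a point): Middle of the front face of the steel pusher blade (66 mm wide, 2 to 14 mm above the bench): at loader y -47 mm when home, +65 mm at the end of its stroke. It drives what lies in the bay into the track, its ridge along y, until its centre is at y 100 mm; those already in are pushed on ahead. Seat a cassette with its centre at loader (0, 0), good to 8 mm in x and y (3 mm towards the fence).
- feed_lever (a joint): Feed lever angle, rad: 0 at rest (home), 1.05 at its stop. Turns about a vertical axis on the drive housing and swings towards loader +y; a spring brings it home in about a second when let go. Linked to the pusher: 107 mm of travel per rad, 112 mm in all. Takes 2 N at the grip to start, 6 to 14 N near the stop.
- lever_grip (a point): Point on the axis of the lever's upright orange grip, a round post 18 mm thick from 61 to 84 mm above the bench; the point is 72 mm above the bench. It runs on an arc of 110 mm radius round lever_pivot. The lever's bar (12 mm thick, centre 55 mm above the bench) joins the post's foot to the pivot.
- lever_pivot (a point): Point on the lever's vertical hinge axis, 72 mm above the bench, at loader (0, -125 mm). Seen from here the grip at rest lies towards loader -x turned 0.525 rad to the -y side; at the stop, towards -x turned 0.525 rad to the +y side.
- cassette_1: Filter cassette: white 80 x 70 mm plate (local x by y), 14 mm thick; on top a straight grip ridge, 14 mm wide (x), 50 mm long (y), up to 32 mm above the underside. Origin: centre of the underside. 0.11 to 0.21 kg, the same either way round. Blue ridge over a tan filter disc. May be absent.
- cassette_2: Filter cassette: white 80 x 70 mm plate (local x by y), 14 mm thick; on top a straight grip ridge, 14 mm wide (x), 50 mm long (y), up to 32 mm above the underside. Origin: centre of the underside. 0.11 to 0.21 kg, the same either way round. Blue ridge over a tan filter disc. May be absent.
- cassette_3: Filter cassette: white 80 x 70 mm plate (local x by y), 14 mm thick; on top a straight grip ridge, 14 mm wide (x), 50 mm long (y), up to 32 mm above the underside. Origin: centre of the underside. 0.11 to 0.21 kg, the same either way round. Blue ridge over a tan filter disc. May be absent.
- cassette_4: Filter cassette: white 80 x 70 mm plate (local x by y), 14 mm thick; on top a straight grip ridge, 14 mm wide (x), 50 mm long (y), up to 32 mm above the underside. Origin: centre of the underside. 0.11 to 0.21 kg, the same either way round. Blue ridge over a tan filter disc. May be absent.
- blank: Blank that closes the magazine's mouth: dark grey 80 x 70 mm plate (local x by y), 14 mm thick; on top a straight grip ridge, 14 mm wide (x), 50 mm long (y), up to 32 mm above the underside. Origin: centre of the underside. 0.11 to 0.21 kg, the same either way round. Yellow ridge. Always present.
- flask: Bystander: conical glass flask with green cap, 82 mm wide, 128 mm tall, origin under its centre.
- sample_bottle: Bystander: white sample bottle with blue cap, 60 mm wide, 120 mm tall, origin under its centre.
- beaker: Bystander: clear plastic beaker, 76 mm wide, 85 mm tall, origin under its centre.
Mind the look-alikes: they are no part of the job. Leave any pink or purple look-alike of the cassette_1 alone.

How it is judged:
By the outcome, as a careful person would: the job done as asked, in the order asked, and still so for the second after the job is handed in, with the robot touching nothing.
Of cassette_1, cassette_2, cassette_3, cassette_4 only 2 to 3 are there at a start; the rules pass over those that are not, and their reading is None.
At some moment in a run one of cassette_1, cassette_2, cassette_3, cassette_4, blank may be knocked a few centimetres aside while the robot is not near it.
Once in a run the grip may slacken for a moment while it holds something.
It also fails if it takes over 210 s, if anything falls off the work surface, if the arm or the gripper's body presses on something with over 40 N, if the wrist force passes 120 N, or if a joint passes its speed limit or range.

### The arm

A 7-joint arm with a two-finger parallel gripper is mounted at the origin on the work surface. World frame = base frame: x ahead of the robot, y to its left, z up, the work surface at z = 0. Lengths are in m, angles in rad, forces in N, time in s.
With the tool pointing down it reaches from about 0.425 to 0.875 m from the base axis. Payload 4.7 kg.
Tool frame: the origin (TCP) lies on the centre line of the jaws, within the pads' length; the fingertips stand 19 mm ahead of it and the grasp point (between the pads) is the TCP (ctrl.nose_length is the distance from the TCP to the fingertips, in m); z points along the fingers, x is the direction in which the jaws open and shut, and the axes are right-handed (so a half turn about z gives the same grasp; the last joint's range is limited). The gripper opens to 87 mm and grips with 3 to 60 N. Pads are 19 mm wide; open, the fingers measure 117 mm over their backs; the gripper's body (75 mm by 190 mm) begins 51 mm behind the grasp point.
Start: joints at [-1.181, 0.321, -0.07, 1.45, 0.023, 1.371, -0.057], TCP at [0.239, 0.605, 0.242] pointing down, gripper open.
Joint ranges: [-2.86, 2.86], [-0.3, 2.09], [-1.38, 1.24], [0.06, 2.45], [-1.56, 4.7], [0.09, 2.05], [-2.69, 2.69]. Speed limits (rad/s): [2.57, 2.57, 3.14, 3.14, 3.14, 3.14, 3.14].

### API

Orientations are given as a rotation vector (axis times angle).
In Python, from bench import ctrl gives the robot as it stands. The module is installed in compiled form; this text tells all that it offers.
- The arm moves only by the shell command python3 -m crank 'ROWS' [OPENING] [FORCE]. ROWS is a JSON object of lists of equal length, an entry for each row: "dp": the shift along the tool's x, y, z in cm, a list of three; "delta_rot": the turn, a rotation vector about the tool's x, y, z in rad, a list of three. In form: {"dp": [[x, y, z], ...], "delta_rot": [[rx, ry, rz], ...]}. A call has exactly 8 rows; each row shifts and turns the commanded pose from where the row before left it, along the tool's axes as they then stand; what a row does not reach is not made up. A row lasts 1/10 s, in which the tool goes at most 50 mm and 8.59 degrees, less where a joint would pass 70% of its speed; a pose out of reach is approached as far as the arm can. A call with a gripper value outside its range is refused whole. OPENING is the finger opening in cm, from 0 to 8.7, set as the call begins (- or left out, the last holds). The fingers move at their own pace and stop on an object; FORCE is the grip in N (left out, the last holds). Time passes only in rows, so rows that do not move let the fingers close, or fill a call up. It gives the time, the measured TCP pose, the force and the opening at its end, in the units of the state.
- ctrl.get_state(): the state, without advancing time (a new reading comes with each control period).
- ctrl.get_image(name): name is "scene" or "top"; returns the picture (420x560x3 uint8, blue, green, red); there is no depth.
- ctrl.camera_info(name): a dict with "camera_matrix" (3x3 intrinsics, pixels), "D" ([k1, k2, p1, p2, k3] as OpenCV has them; the pictures are not rectified), "xyz" and "orientation" of the camera in the world. Camera axes: x right, y down, z forward; pixel columns grow to the right and rows downward; lengths in m; the calibration is good to about 2 mm. A picture is of the moment at which its call begins. camera_info takes no time and is no camera call.
- ctrl.close_job(): hands the job in, once; it reports no verdict.
The state is a dict: "time": time; "joint_positions": joint angles; "qd": joint speeds; "joint_torque": joint torques, N m; "position": TCP position; "tool_rot": TCP orientation; "ft_force": force on the tool from outside, world axes, zero at the start; "torque": the same for the moment, N m; "grip_width": opening from 0.0 (shut) to 1.0 (fully open).
Only numpy, scipy, OpenCV 4.12 (cv2) and the standard library are available. Lean on these libraries where they do the work, as an engineer would, in place of code of your own. Each camera call takes 0.05 s, during which the arm holds its last target.

## Working session

There is one attempt and no reset: what is moved stays moved. The work goes in short steps, Python scripts to look and compute and a shell command to move; the robot and the scene stay as the last step left them, time stands still between calls to the robot, and variables do not carry over. Pictures are saved under pics/ and viewed, and the job is handed in when it is done.

```bash
mkdir -p pics; python3 - <<'E'
from bench import ctrl
import cv2
for n in("scene","top"):
    cv2.imwrite(f"pics/{n}0.png",ctrl.get_image(n)); print(ctrl.camera_info(n))
print(ctrl.get_state(), ctrl.nose_length)
E
```

```text
{'camera_matrix': array([[471.55628929,   0.        , 277.58722172],
       [  0.        , 471.55628929, 202.57574874],
       [  0.        ,   0.        ,   1.        ]]), 'D': array([-0.11179079,  0.        ,  0.        ,  0.        ,  0.        ]), 'xyz': array([ 1.27384816, -0.55374625,  1.28921226]), 'orientation': array([-2.23868273, -1.15942411,  0.38577706])}
{'camera_matrix': array([[512.79768752,   0.        , 276.27033298],
       [  0.        , 512.79768752, 203.96442589],
       [  0.        ,   0.        ,   1.        ]]), 'D': array([-0.07139502,  0.        ,  0.        ,  0.        ,  0.        ]), 'xyz': array([ 0.20109206, -0.01746508,  1.61525349]), 'orientation': array([-2.12287696,  2.10560455, -0.21077487])}
{'time': 0.1, 'joint_positions': array([-1.1808887 ,  0.32176258, -0.0700769 ,  1.45155962,  0.02259737,
        1.37077924, -0.05687862]), 'qd': array([-0.00126398, -0.00195934,  0.00069317, -0.00235226, -0.00036688,
       -0.0009229 ,  0.00066952]), 'joint_torque': array([-6.79183344e-06, -4.92570233e+01, -4.05761618e-01, -3.13398743e+01,
       -6.40060427e-02,  3.94226192e-02,  9.31893214e-05]), 'position': array([0.2384438 , 0.60419153, 0.24055856]), 'tool_rot': array([ 2.59640481e+00,  1.76684051e+00, -2.15102702e-03]), 'ft_force': array([ 0.19397247,  0.87297754, -0.51924997]), 'torque': array([-0.01535553,  0.10467084, -0.03740403]), 'grip_width': 1.0043905802776258} 0.019
```

View pics/scene0.png

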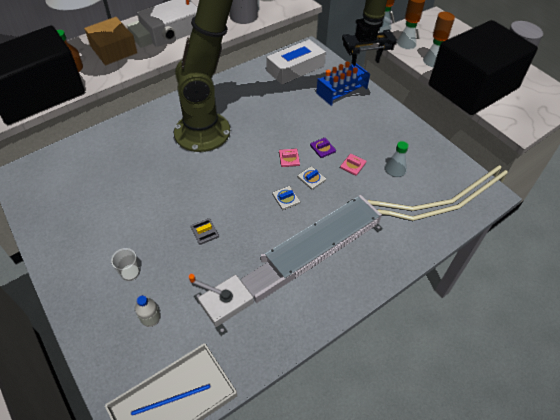

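View pics/top0.png

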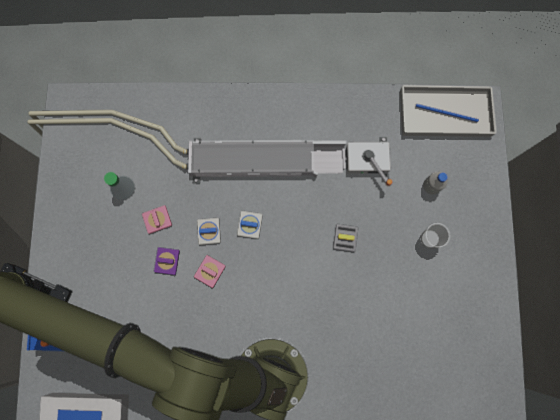

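Two blue-ridged white cassettes are visible, at top (208,231) and (250,225). The blank is at (346,238). Three look-alikes need avoiding: pink (157,219), purple (167,261) and pink (209,271). I'll check with close crops.

```bash
python3 - <<'E'
import cv2
t=cv2.imread("pics/top0.png"); s=cv2.imread("pics/scene0.png")
cv2.imwrite("pics/c1.png",cv2.resize(t[185:295,130:270],None,fx=5,fy=5,interpolation=cv2.INTER_CUBIC))
cv2.imwrite("pics/c2.png",cv2.resize(t[125:265,300:400],None,fx=4.2,fy=4.2,interpolation=cv2.INTER_CUBIC))
cv2.imwrite("pics/c3.png",cv2.resize(t[125:195,175:335],None,fx=5,fy=5,interpolation=cv2.INTER_CUBIC))
E
```

```text
(no output)
```

View pics/c1.png

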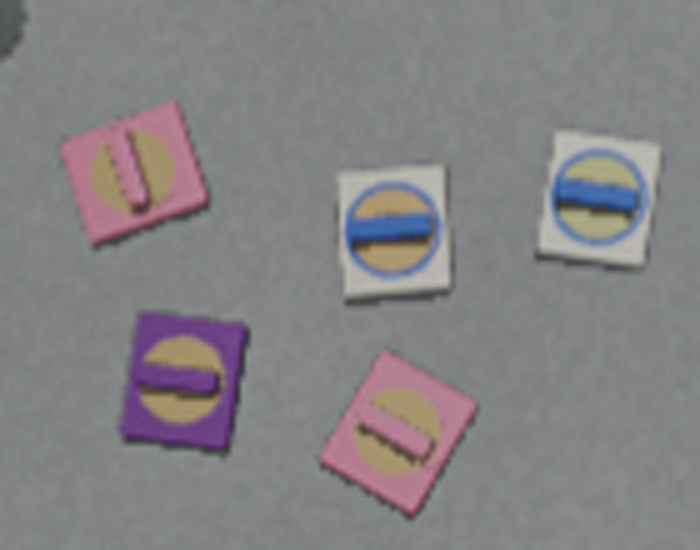

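View pics/c2.png

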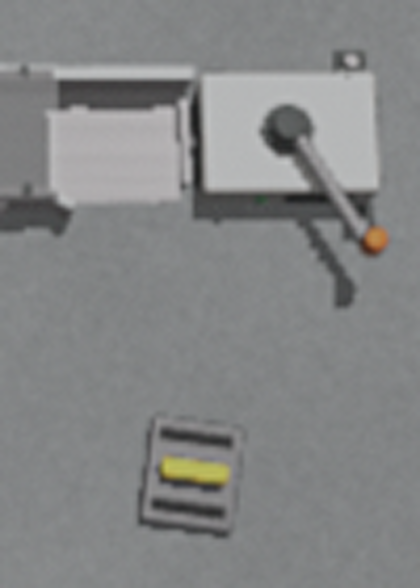

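View pics/c3.png

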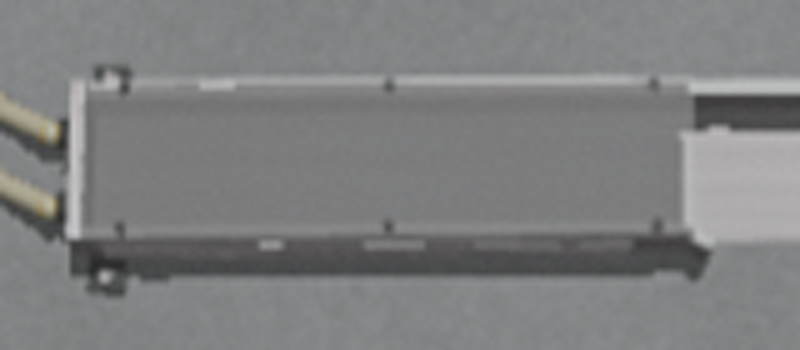

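```bash
cat > h.py <<'E'
import numpy as np, cv2
from scipy.optimize import minimize, least_squares
from scipy.spatial.transform import Rotation as R
from bench import ctrl
class Cam:
    def __init__(s,n):
        i=ctrl.camera_info(n); s.K=np.array(i['camera_matrix']);s.D=np.array(i['D']);s.R=R.from_rotvec(i['orientation']).as_matrix();s.t=np.array(i['xyz'])
    def proj(s,P):
        P=np.atleast_2d(P).astype(float); rv=cv2.Rodrigues(s.R.T)[0]
        return cv2.projectPoints(P,rv,-s.R.T@s.t,s.K,s.D)[0][:,0]
    def ray(s,uv,z):
        q=cv2.undistortPoints(np.array(uv,float).reshape(-1,1,2),s.K,s.D)[:,0]
        d=np.c_[q,np.ones(len(q))]@s.R.T
        return s.t+d*((z-s.t[2])/d[:,2])[:,None]
C={n:Cam(n) for n in("scene","top")}
def boxpts(p,sx,sy,z0,z1):
    x,y,a=p;c,s_=np.cos(a),np.sin(a);o=[]
    for z in(z0,z1):
        for u,v in((-1,-1),(1,-1),(1,1),(-1,1)):
            X,Y=u*sx/2,v*sy/2;o.append((x+c*X-s_*Y,y+s_*X+c*Y,z))
    return np.array(o)
def masks(img):
    h=cv2.cvtColor(img,cv2.COLOR_BGR2HSV).astype(int);H,S,V=h[...,0],h[...,1],h[...,2]
    return {'blue':((H>100)&(H<122)&(S>120)&(V>60)),'yellow':((H>20)&(H<36)&(S>130)&(V>70))}
def fitbox(cams,p0,dims,K=4):
    """cams: {name:mask}; fits filled hull of projected box to mask (IoU)"""
    data=[]
    for n,m in cams.items():
        uv=C[n].proj(boxpts(p0,*dims)); a=np.floor(uv.min(0)-12).astype(int); b=np.ceil(uv.max(0)+12).astype(int)
        data.append((n,a,cv2.resize(m[a[1]:b[1],a[0]:b[0]].astype(np.float32),None,fx=K,fy=K,interpolation=cv2.INTER_LINEAR)))
    def f(p):
        e=0
        for n,a,M in data:
            q=(C[n].proj(boxpts(p,*dims))-a+0.5)*K-0.5
            im=np.zeros(M.shape,np.uint8); cv2.fillConvexPoly(im,cv2.convexHull(np.round(q*16).astype(np.int32)),255,shift=4,lineType=cv2.LINE_AA)
            im=im/255.; e+=1-np.minimum(im,M).sum()/max(np.maximum(im,M).sum(),1)
        return e/len(data)
    best=None
    for da in(-.3,0,.3):
        s0=np.array(p0)+[0,0,da]; sim=np.array([s0,s0+[.008,0,0],s0+[0,.008,0],s0+[0,0,.2]])
        r=minimize(f,s0,method='Nelder-Mead',options=dict(initial_simplex=sim,xatol=1e-4,fatol=1e-4))
        if best is None or r.fun<best.fun:best=r
    return best.x,best.fun
RIDGE=(.014,.050,.014,.032)
def find(color,tag=None,cams=("top",)):
    """ridge blobs of given colour in area of bench; returns poses (x,y,ang): local x axis ang"""
    I={n:ctrl.get_image(n) for n in("top","scene")}
    if tag:
        for n in I: cv2.imwrite(f"pics/{n}_{tag}.png",I[n])
    M={n:masks(I[n])[color] for n in I}
    nl,l,st,ce=cv2.connectedComponentsWithStats(M["top"].astype(np.uint8)*255)
    out=[]
    for i in range(1,nl):
        if not 25<st[i,4]<200: continue
        P=C["top"].ray(ce[i],.027)[0]
        if not(.2<P[0]<.85): continue
        p,e=fitbox({"top":l==i},(P[0],P[1],0),RIDGE)
        p2,e2=fitbox({"scene":M["scene"]},p,RIDGE)
        out.append((p,e,p2,e2,ce[i],st[i,4]))
    return out
def show(r):
    for p,e,p2,e2,c,a in r: print("px",c.round(1),"A",a,"top",p.round(4),round(e,2),"scene",p2.round(4),round(e2,2))
def tool(x,y,z,yaw):
    """rows from measured pose to TCP target with tool x axis at world yaw (mod pi), pointing down"""
    s=ctrl.get_state();T=R.from_rotvec(s['tool_rot']).as_matrix();p=np.array(s['position'])
    cur=np.arctan2(T[1,0],T[0,0]); d=(yaw-cur+np.pi/2)%np.pi-np.pi/2
    tx=np.array([np.cos(cur+d),np.sin(cur+d),0]);G=np.c_[tx,np.cross([0,0,-1],tx),[0,0,-1]]
    dr=R.from_matrix(T.T@G).as_rotvec(); w=np.array([x,y,z])-p
    print("t",round(s['time'],2),"pos",p.round(4),"yaw",round(cur,3),"F",np.array(s['ft_force']).round(1),"gw",round(s['grip_width'],3),"q7",round(s['joint_positions'][6],2))
    print(" drot",dr.round(3)," dp if before rot",(T.T@w*100).round(2)," after rot",(G.T@w*100).round(2)," world",(w*100).round(2))
E
python3 - <<'E'
from h import *
px=np.array([(203,72),(376,73),(378,192),(203,190)])/4.2+[300,125]-.4
lc=np.array([(.048,-.06),(.048,-.195),(-.048,-.195),(-.048,-.06)])
def W(p,L):
    L=np.atleast_2d(L);c,s=np.cos(p[2]),np.sin(p[2]);return np.c_[p[0]+c*L[:,0]-s*L[:,1],p[1]+s*L[:,0]+c*L[:,1]]
def pr(p): return C["top"].proj(np.c_[W(p,lc),np.full(4,.042)])
r=least_squares(lambda p:(pr(p)-px).ravel(),[.55,-.2,0]);print("loader",r.x,r.fun.round(1))
p=r.x
# overlay in both
L=[(lc,.042),([(-.048,.05),(.048,.05),(.048,.44),(-.048,.44)],.047),([(-.043,-.06),(-.055,.04),(.043,-.06),(0,0),(0,.05)],0.),([(-.110*np.cos(.525),-.125-.110*np.sin(.525)),(0,-.125)],.084)]
for n in("scene","top"):
    im=cv2.imread(f"pics/{n}0.png"); im=cv2.resize(im,None,fx=4,fy=4,interpolation=cv2.INTER_CUBIC)
    for l,z in L:
        w=W(p,l)
        for u in C[n].proj(np.c_[w,np.full(len(w),z)]): cv2.drawMarker(im,tuple(int(v) for v in u*4+1.5),(0,0,255),cv2.MARKER_CROSS,14,2)
    im=im[480:840,700:1500] if n=="top" else im[750:1350,740:1540]
    cv2.imwrite(f"pics/ov_{n}.png",im)
print("grip",C["top"].ray([(389.3,181.9)],.084), "pred",W(p,[(-.110*np.cos(.525),-.125-.110*np.sin(.525))]))
show(find('blue'));show(find('yellow'))
E
```

```text
loader [ 0.68259542 -0.17888316 -0.00673922] [-0.5 -0.5  0.  -0.1  0.5  0.4 -0.1  0.2]
grip [[ 0.58591294 -0.36012096  0.084     ]] pred [[ 0.586198   -0.35837103]]
px [446.7 112.6] A 159 top [ 0.8404 -0.5763 -0.1433] 0.75 scene [ 0.8522 -0.564  -0.3865] 0.69
px [442.1 176.8] A 61 top [ 0.6206 -0.5443 -0.088 ] 0.57 scene [ 0.6206 -0.5443 -0.388 ] 1.0
px [248.5 223.5] A 67 top [ 0.4624  0.0749 -0.1535] 0.28 scene [ 0.4624  0.0705 -0.1499] 0.34
px [207.1 230.2] A 66 top [0.4405 0.2046 0.0318] 0.32 scene [0.4424 0.203  0.181 ] 0.43
px [344.3 237.8] A 26 top [ 0.421  -0.2273 -0.0249] 0.72 scene [ 0.4247 -0.2291 -0.1179] 0.14
```

View pics/ov_top.png

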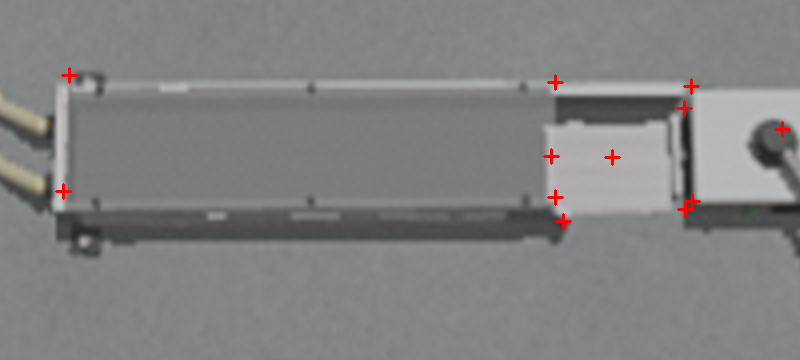

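View pics/ov_scene.png

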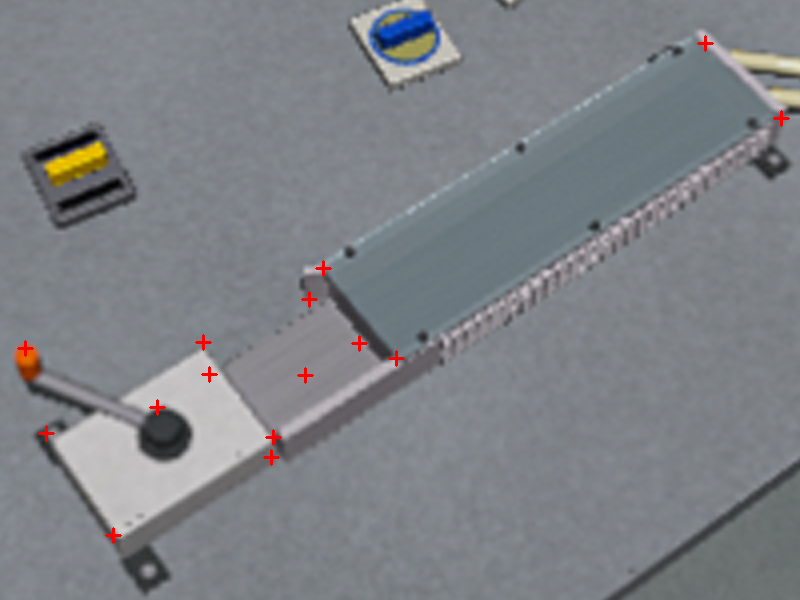

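```bash
python3 - <<'E'
from h import *
f=lambda a:np.array(a)/5+[175,125]-.4
P=C["top"].ray(f([(120,229),(388,228),(657,226),(388,85),(655,84)]),.049);print(P.round(4))
for a,b in((0,2),(0,1),(3,4)):
    d=P[b]-P[a]; print(np.arctan2(d[0],-d[1]) , np.linalg.norm(d))
print(np.linalg.norm(P[4]-P[2]),(P[4]+P[2])/2,(P[1]+P[3])/2)
g=lambda a:np.array(a)/4+[740/4,750/4]-.4
Q=C["scene"].ray(g([(349,253),(520,148),(422,338),(595,226),(753,124)]),.049);print(Q.round(4))
for a,b in((0,1),(2,4)):
    d=Q[b]-Q[a]; print(np.arctan2(-d[0],d[1]), np.linalg.norm(d))
# scene housing corners
H=C["scene"].ray(g([(204,350),(272,442),(120,545),(55,440)]),.042);print("sceneH",H.round(4))
px=np.array([(203,72),(376,73),(378,192),(203,190)])/4.2+[300,125]-.4
print("topH",C["top"].ray(px,.042).round(4))
E
```

```text
[[ 0.6273  0.2349  0.049 ]
 [ 0.6292  0.0651  0.049 ]
 [ 0.6318 -0.105   0.049 ]
 [ 0.7239  0.0668  0.049 ]
 [ 0.7259 -0.1041  0.049 ]]
0.013175586691720573 0.33996324588185683
0.010743892616120491 0.1698609584178498
0.01176470927063183 0.17093076903904045
0.09414424995221958 [ 0.67887564 -0.10454896  0.049     ] [0.67654311 0.0659518  0.049     ]
[[ 0.6356 -0.1055  0.049 ]
 [ 0.6333  0.0646  0.049 ]
 [ 0.7287 -0.1038  0.049 ]
 [ 0.7262  0.0664  0.049 ]
 [ 0.7245  0.2361  0.049 ]]
0.013565930310117973 0.17007707575465442
0.01214875929506959 0.33993437310389896
sceneH [[ 0.6399 -0.2415  0.042 ]
 [ 0.7326 -0.2419  0.042 ]
 [ 0.7382 -0.3742  0.042 ]
 [ 0.6409 -0.3709  0.042 ]]
topH [[ 0.7284 -0.2408  0.042 ]
 [ 0.7291 -0.374   0.042 ]
 [ 0.6345 -0.3719  0.042 ]
 [ 0.6348 -0.2388  0.042 ]]
```

```bash
sed -i "s/(H>100)&(H<122)&(S>120)&(V>60)/(H>100)\&(H<125)\&(S>110)\&(V>35)/; s/(H>20)&(H<36)&(S>130)&(V>70)/(H>18)\&(H<40)\&(S>90)\&(V>40)/" h.py
python3 - <<'E'
from h import *
import h
t=cv2.imread("pics/top0.png");hs=cv2.cvtColor(t,cv2.COLOR_BGR2HSV)
print(hs[232:244,336:340].tolist()[3:8]); print(hs[234:242,345].tolist()); print(hs[217:230,249].tolist())
show(find('yellow'));show(find('blue'))
m=h.masks(t)
v=t.copy(); v[m['blue']]=(0,0,255); v[m['yellow']]=(0,0,255)
cv2.imwrite("pics/m.png",cv2.resize(np.hstack([v[205:255,190:270],v[215:265,305:385]]),None,fx=5,fy=5,interpolation=cv2.INTER_NEAREST))
E
```

```text
[[[120, 5, 143], [140, 6, 125], [27, 94, 138], [29, 136, 185]], [[128, 8, 132], [150, 3, 98], [29, 130, 129], [29, 133, 186]], [[128, 8, 136], [150, 5, 103], [26, 133, 113], [28, 145, 169]], [[120, 4, 141], [140, 6, 122], [21, 84, 82], [23, 148, 117]], [[150, 2, 139], [130, 6, 124], [15, 7, 70], [15, 30, 67]]]
[[26, 67, 160], [30, 123, 178], [30, 127, 185], [30, 125, 185], [28, 136, 157], [23, 119, 94], [170, 12, 65], [130, 6, 120]]
[[28, 57, 169], [29, 56, 168], [28, 59, 170], [28, 60, 171], [111, 26, 154], [109, 138, 170], [109, 156, 170], [108, 151, 171], [110, 155, 138], [115, 49, 68], [27, 70, 84], [29, 60, 145], [28, 56, 169]]
px [345.6 236.9] A 75 top [ 0.4226 -0.2292 -0.1492] 0.22 scene [ 0.4243 -0.2294 -0.1348] 0.12
px [166.3 255.9] A 32 top [ 0.3587  0.3282 -0.2408] 0.64 scene [0.3666 0.3233 0.2229] 0.64
px [165.4 265. ] A 42 top [ 0.3285  0.3317 -0.0965] 0.55 scene [0.3663 0.3232 0.209 ] 0.64
px [446.8 112.7] A 168 top [ 0.8436 -0.5611 -0.1069] 0.73 scene [ 0.8522 -0.5633 -0.3738] 0.68
px [442.  176.9] A 62 top [ 0.6185 -0.5433  0.2789] 0.57 scene [ 0.6185 -0.5433 -0.0211] 1.0
px [248.5 223.5] A 67 top [ 0.4624  0.0749 -0.1535] 0.28 scene [ 0.462   0.0704 -0.1677] 0.38
px [207.  230.2] A 67 top [0.4406 0.2048 0.0453] 0.31 scene [0.4429 0.2022 0.1926] 0.43
```

View pics/m.png

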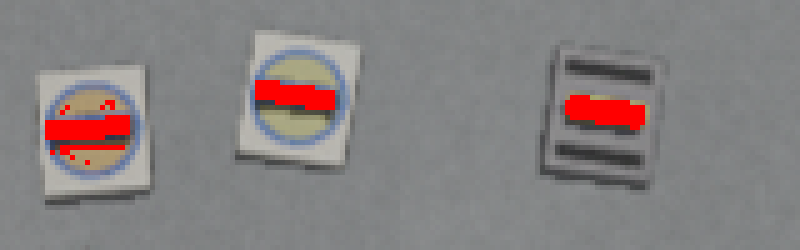

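```bash
python3 -c "
from h import *
tool(.463,.0735,.12,-.155)"
```

```text
t 0.5 pos [0.2386 0.6046 0.2416] yaw 1.195 F [0.1 0.9 0.6] gw 1.008 q7 -0.06
 drot [ 0.   -0.    1.35]  dp if before rot [-41.17  40.37  12.16]  after rot [30.37 49.01 12.16]  world [ 22.44 -53.11 -12.16]
```

```bash
python3 -m crank '{"dp":[[-2.57,2.52,0],[-2.57,2.52,0],[-2.57,2.52,0],[-2.57,2.52,0],[-2.57,2.52,0],[-2.57,2.52,0],[-2.57,2.52,0],[-2.57,2.52,0]],"delta_rot":[[0,0,0],[0,0,0],[0,0,0],[0,0,0],[0,0,0],[0,0,0],[0,0,0],[0,0,0]]}' 4 30
python3 -m crank '{"dp":[[-2.57,2.52,0],[-2.57,2.52,0],[-2.57,2.52,0],[-2.57,2.52,0],[-2.57,2.52,0],[-2.57,2.52,0],[-2.57,2.52,0],[-2.57,2.52,0]],"delta_rot":[[0,0,0],[0,0,0],[0,0,0],[0,0,0],[0,0,0],[0,0,0],[0,0,0],[0,0,0]]}'
python3 -m crank '{"dp":[[0,0,1.5],[0,0,1.5],[0,0,1.5],[0,0,1.5],[0,0,1.5],[0,0,1.5],[0,0,1.5],[0,0,1.5]],"delta_rot":[[0,0,0.14],[0,0,0.14],[0,0,0.14],[0,0,0.14],[0,0,0.14],[0,0,0.14],[0,0,0.14],[0,0,0.14]]}'
python3 -c "
from h import *
show(find('blue','a'))
show(find('yellow'))
tool(.463,.0735,.036,-.155)"
```

```text
time: 1.3
position: [0.3511, 0.338, 0.2418]
tool_rot: [-2.597, -1.767, -0.001]
ft_force: [-0.0, 0.6, -0.5]
grip_width: 0.472
time: 2.1
position: [0.4632, 0.0728, 0.2419]
tool_rot: [-2.597, -1.767, -0.002]
ft_force: [1.5, 0.3, 0.2]
grip_width: 0.46
time: 2.9
position: [0.4629, 0.0742, 0.1213]
tool_rot: [-3.139, -0.109, -0.001]
ft_force: [0.9, 0.3, -1.4]
grip_width: 0.459
px [446.8 112.7] A 167 top [ 0.8407 -0.5738 -0.1288] 0.74 scene [ 0.8519 -0.564  -0.3996] 0.69
px [442.  176.9] A 62 top [ 0.6185 -0.5433  0.2789] 0.57 scene [ 0.6185 -0.5433 -0.0211] 1.0
px [207.  230.2] A 68 top [0.4403 0.2047 0.0419] 0.3 scene [0.4539 0.2035 0.3867] 0.71
px [345.6 236.9] A 75 top [ 0.4226 -0.2292 -0.1492] 0.22 scene [ 0.4243 -0.2294 -0.1348] 0.12
px [164.8 264.7] A 35 top [ 0.3284  0.3315 -0.0804] 0.64 scene [0.3666 0.3231 0.2202] 0.64
t 3.1 pos [0.4628 0.0742 0.1219] yaw 0.078 F [0.4 0.5 0.3] gw 0.462 q7 -0.12
 drot [-0.    -0.     0.233]  dp if before rot [0.01 0.07 8.59]  after rot [0.03 0.06 8.59]  world [ 0.02 -0.07 -8.59]
```

View pics/scene_a.png

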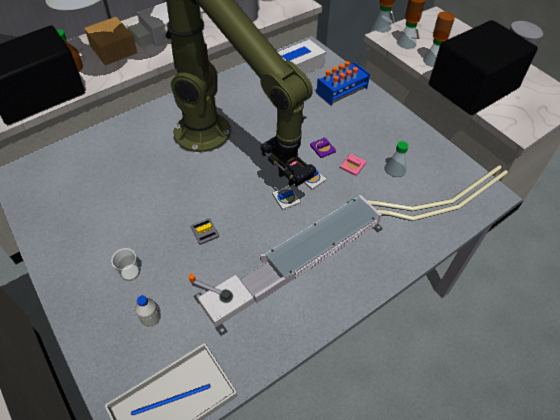

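View pics/top_a.png

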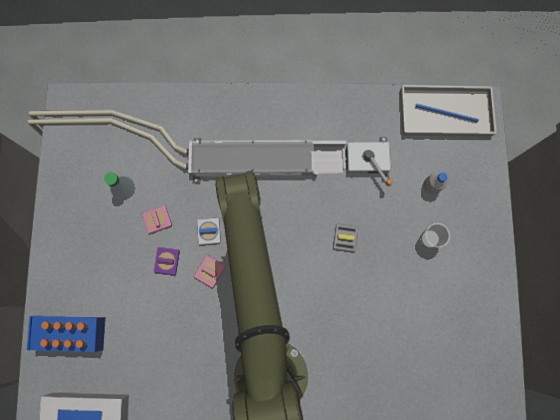

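```bash
python3 -m crank '{"dp":[[0,0.06,1],[0,0,1],[0,0,1.5],[0,0,1.5],[0,0,1.5],[0,0,1.5],[0,0,0.6],[0,0,0]],"delta_rot":[[0,0,0.117],[0,0,0.116],[0,0,0],[0,0,0],[0,0,0],[0,0,0],[0,0,0],[0,0,0]]}' 4 30
python3 -c "
from h import *
cv2.imwrite('pics/s1.png',cv2.resize(ctrl.get_image('scene')[120:240,220:380],None,fx=5,fy=5))
tool(.463,.0735,.036,-.155)"
```

```text
time: 3.9
position: [0.4628, 0.0736, 0.0356]
tool_rot: [3.132, -0.245, -0.0]
ft_force: [-0.2, -0.3, 0.5]
grip_width: 0.462
t 3.95 pos [0.4633 0.0737 0.0362] yaw -0.157 F [ 0.5 -0.2  0. ] gw 0.459 q7 -0.3
 drot [-0.    -0.001 -0.002]  dp if before rot [-0.03  0.03  0.02]  after rot [-0.03  0.03  0.02]  world [-0.03 -0.02 -0.02]
```

View pics/s1.png

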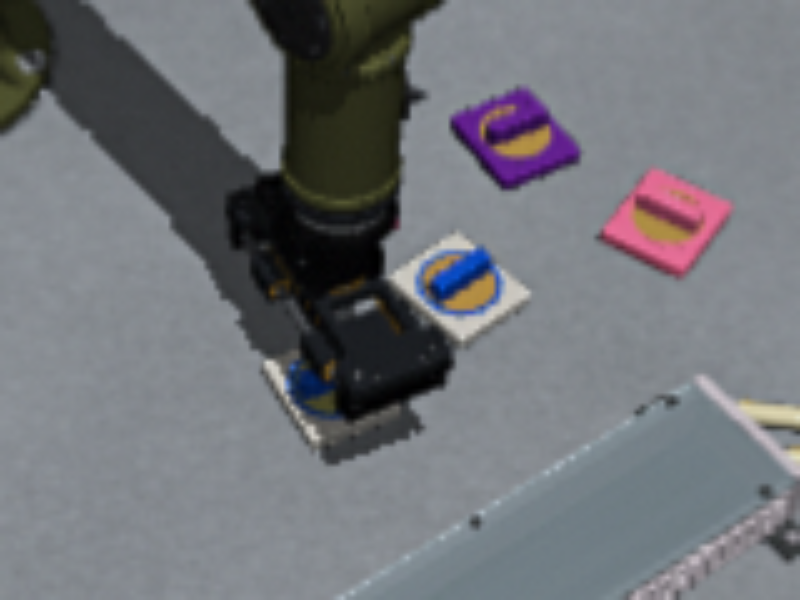

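```bash
python3 -m crank '{"dp":[[0,0,0],[0,0,0],[0,0,0],[0,0,0],[0,0,0],[0,0,0],[0,0,0],[0,0,0]],"delta_rot":[[0,0,0],[0,0,0],[0,0,0],[0,0,0],[0,0,0],[0,0,0],[0,0,0],[0,0,0]]}' 0 30
python3 -c "
from h import *
tool(.59,-.181,.036,.0125)
tool(.679,-.179,.036,.0125)"
```

```text
time: 4.75
position: [0.4631, 0.0736, 0.0359]
tool_rot: [-3.131, 0.248, -0.001]
ft_force: [0.1, -0.1, 3.7]
grip_width: 0.158
t 4.75 pos [0.4631 0.0736 0.0359] yaw -0.158 F [ 0.1 -0.1  3.7] gw 0.158 q7 -0.3
 drot [-0.    -0.001 -0.171]  dp if before rot [ 1.654e+01  2.315e+01 -1.000e-02]  after rot [ 1.237e+01  2.562e+01 -1.000e-02]  world [ 1.269e+01 -2.546e+01  1.000e-02]
t 4.75 pos [0.4631 0.0736 0.0359] yaw -0.158 F [ 0.1 -0.1  3.7] gw 0.158 q7 -0.3
 drot [-0.    -0.001 -0.171]  dp if before rot [25.29 21.55 -0.  ]  after rot [ 2.127e+01  2.553e+01 -1.000e-02]  world [ 2.159e+01 -2.526e+01  1.000e-02]
```

```bash
python3 -m crank '{"dp":[[0,0,0],[0,0,0],[0.4,0.8,0],[0.56,1.17,0],[0.56,1.17,0],[0.56,1.17,0],[0.56,1.17,0],[0.56,1.17,0]],"delta_rot":[[0,0,-0.086],[0,0,-0.085],[0,0,0],[0,0,0],[0,0,0],[0,0,0],[0,0,0],[0,0,0]]}'
python3 -m crank '{"dp":[[0.56,1.17,0],[0.56,1.17,0],[0.56,1.17,0],[0.56,1.17,0],[0.56,1.17,0],[0.56,1.17,0],[0.56,1.17,0],[0.56,1.17,0]],"delta_rot":[[0,0,0],[0,0,0],[0,0,0],[0,0,0],[0,0,0],[0,0,0],[0,0,0],[0,0,0]]}'
python3 -c "
from h import *
I=ctrl.get_image('scene');cv2.imwrite('pics/s2.png',cv2.resize(I[150:310,180:380],None,fx=4,fy=3.75))
tool(.59,-.181,.036,.0125)
"
```

```text
time: 5.55
position: [0.4958, 0.0088, 0.0359]
tool_rot: [-3.139, -0.021, 0.001]
ft_force: [-2.1, 4.8, 5.5]
grip_width: 0.16
time: 6.35
position: [0.5418, -0.0838, 0.0359]
tool_rot: [-3.139, -0.022, 0.001]
ft_force: [-2.4, 4.7, 6.9]
grip_width: 0.159
t 6.4 pos [ 0.5428 -0.087   0.036 ] yaw 0.012 F [ 1.7 -2.4 -0.6] gw 0.157 q7 0.28
 drot [ 0.    -0.001 -0.001]  dp if before rot [4.6  9.45 0.01]  after rot [ 4.6   9.46 -0.  ]  world [ 4.72 -9.4   0.  ]
```

View pics/s2.png

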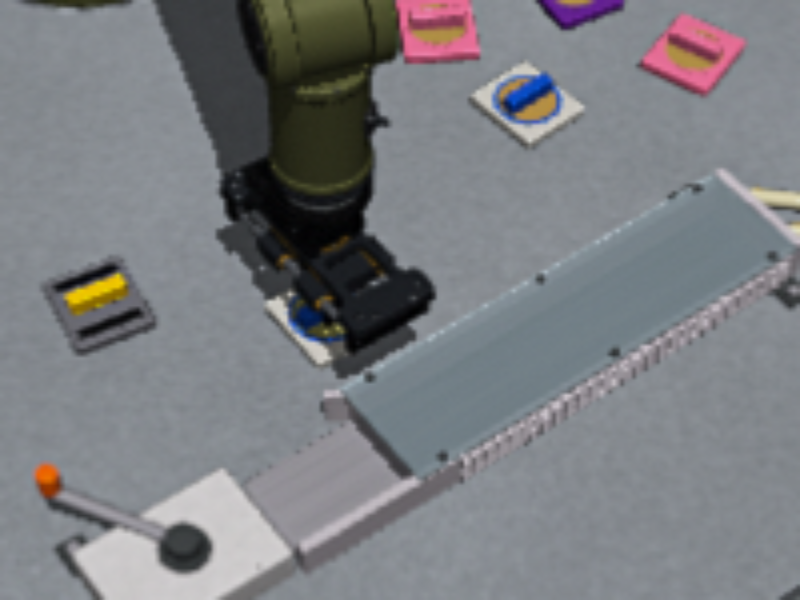

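```bash
python3 -m crank '{"dp":[[0.58,1.18,0],[0.58,1.18,0],[0.58,1.18,0],[0.58,1.18,0],[0.58,1.18,0],[0.58,1.18,0],[0.57,1.18,0],[0.57,1.18,0]],"delta_rot":[[0,0,0],[0,0,0],[0,0,0],[0,0,0],[0,0,0],[0,0,0],[0,0,0],[0,0,0]]}'
python3 -c "
from h import *
I=ctrl.get_image('scene');cv2.imwrite('pics/s3.png',cv2.resize(I[190:310,180:340],None,fx=5,fy=5))
tool(.679,-.181,.036,.0125)
"
```

```text
time: 7.2
position: [0.5846, -0.1723, 0.0356]
tool_rot: [-3.129, -0.026, 0.02]
ft_force: [-20.0, 17.5, 28.0]
grip_width: 0.165
t 7.25 pos [ 0.5851 -0.1749  0.0356] yaw 0.016 F [-14.   10.4  19.9] gw 0.162 q7 0.46
 drot [-0.01   0.012  0.003]  dp if before rot [ 9.38  0.75 -0.16]  after rot [ 9.38  0.73 -0.04]  world [ 9.39 -0.61  0.04]
```

View pics/s3.png

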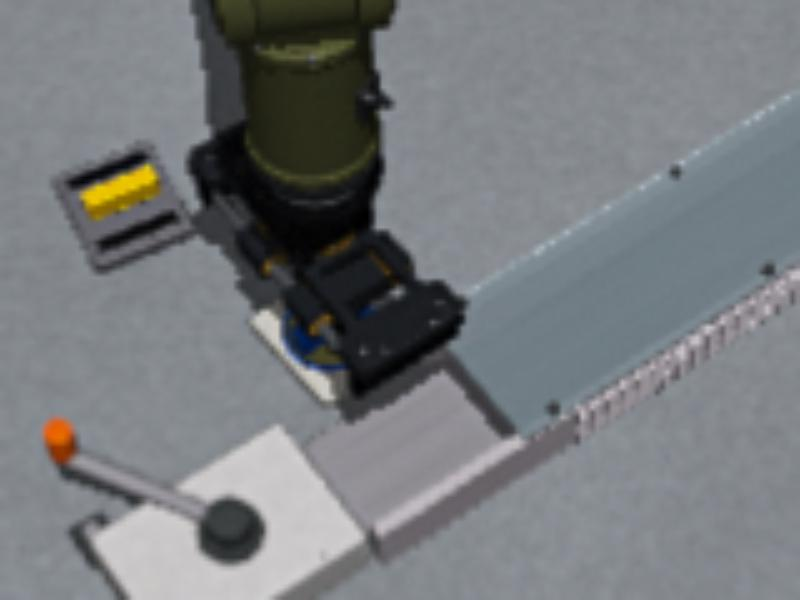

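```bash
python3 -m crank '{"dp":[[-1,0,0],[-0.8,0,0],[0,0.5,0],[0,0.2,0],[0,0,0],[0,0,0],[0,0,0],[0,0,0]],"delta_rot":[[0,0,0],[0,0,0],[0,0,0],[0,0,0],[0,0,0],[0,0,0],[0,0,0],[0,0,0]]}'
python3 -c "
from h import *
I=ctrl.get_image('scene');cv2.imwrite('pics/s3.png',cv2.resize(I[190:310,180:340],None,fx=5,fy=5))
tool(.679,-.181,.036,.0125)
"
```

```text
time: 8.05
position: [0.571, -0.1865, 0.0356]
tool_rot: [-3.141, -0.02, 0.002]
ft_force: [-2.0, 2.2, 6.8]
grip_width: 0.157
t 8.1 pos [ 0.571  -0.1865  0.0356] yaw 0.013 F [-0.8  2.2  6. ] gw 0.16 q7 0.48
 drot [-0.001  0.001  0.   ]  dp if before rot [10.81 -0.41 -0.05]  after rot [10.81 -0.41 -0.04]  world [10.8   0.55  0.04]
```

View pics/s3.png

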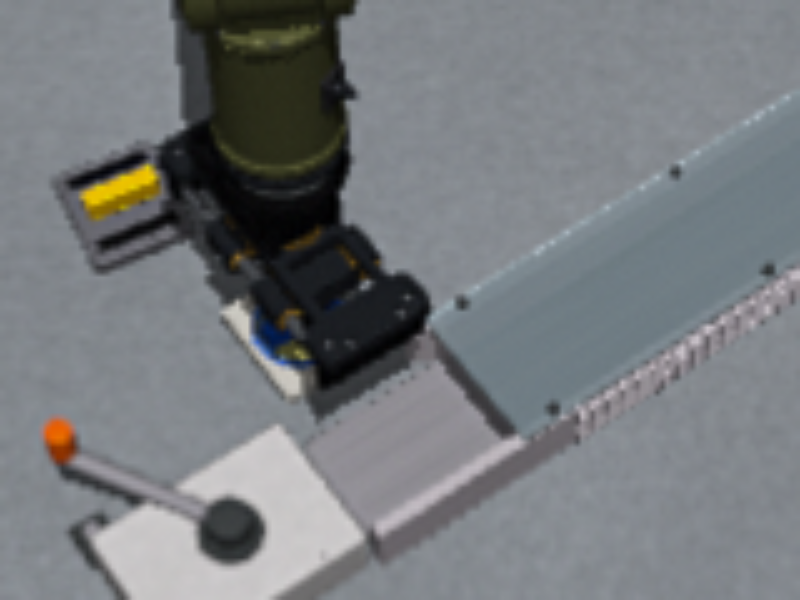

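```bash
cat >> h.py <<'E'
def overlay(fn,name,p,crop,k=5,extra=()):
    I=ctrl.get_image(name);x0,y0,x1,y1=crop
    v=cv2.resize(I[y0:y1,x0:x1],None,fx=k,fy=k,interpolation=cv2.INTER_CUBIC)
    for dims,col in(((.08,.07,0,.014),(0,0,255)),(RIDGE,(0,255,255))):
        u=((C[name].proj(boxpts(p,*dims))-[x0,y0]+.5)*k-.5).round().astype(int)
        for a,b in((0,1),(1,2),(2,3),(3,0),(4,5),(5,6),(6,7),(7,4)): cv2.line(v,tuple(map(int,u[a])),tuple(map(int,u[b])),col,1)
    cv2.imwrite(fn,v)
E
python3 -c "
from h import *
overlay('pics/o1.png','scene',(.571,-.1865,.0125),(180,190,340,310))"
```

```text
(no output)
```

View pics/o1.png

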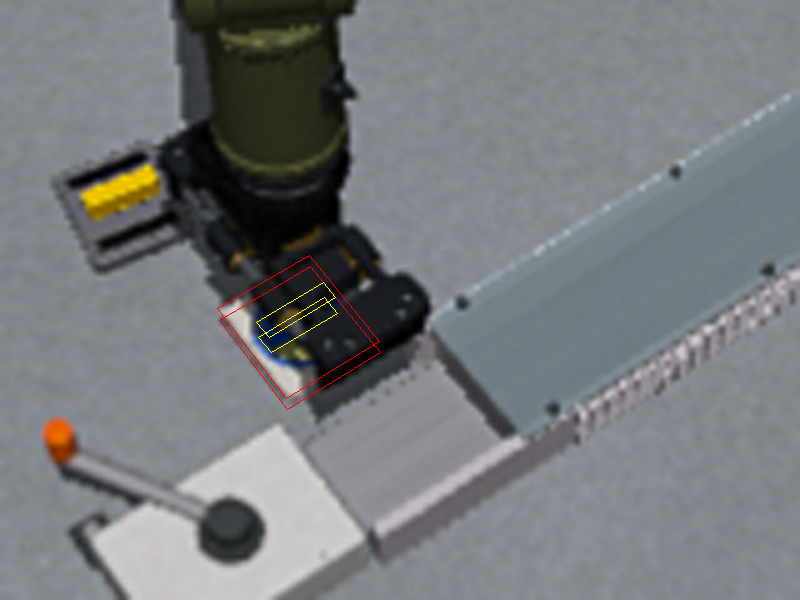

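```bash
python3 -m crank '{"dp":[[0.7,0,0],[1.2,0,0],[1.3,0,0],[1.3,0,0],[1.3,0,0],[1.2,0,0],[0.8,0,0],[0,0,0]],"delta_rot":[[0,0,0],[0,0,0],[0,0,0],[0,0,0],[0,0,0],[0,0,0],[0,0,0],[0,0,0]]}'
python3 -c "
from h import *
tool(.679,-.181,.036,.0125)
"
```

```text
time: 8.95
position: [0.6494, -0.1873, 0.0357]
tool_rot: [3.139, 0.02, -0.001]
ft_force: [-0.8, -0.3, 5.2]
grip_width: 0.155
t 8.95 pos [ 0.6494 -0.1873  0.0357] yaw 0.013 F [-0.8 -0.3  5.2] gw 0.155 q7 0.46
 drot [0.002 0.001 0.   ]  dp if before rot [ 2.97 -0.6  -0.04]  after rot [ 2.97 -0.6  -0.03]  world [2.96 0.63 0.03]
```

```bash
python3 -m crank '{"dp":[[0.7,-0.1,0],[0.7,-0.1,0],[0.7,-0.1,0],[0.4,0,0],[0.3,0,0],[0,0,0],[0,0,0],[0,0,0]],"delta_rot":[[0,0,0],[0,0,0],[0,0,0],[0,0,0],[0,0,0],[0,0,0],[0,0,0],[0,0,0]]}'
python3 -c "
from h import *
tool(.679,-.181,.036,.0125)
s=ctrl.get_state()['position']
overlay('pics/o2.png','scene',(s[0],s[1],.0125),(180,190,340,310))
overlay('pics/o2t.png','top',(s[0],s[1],.0125),(280,120,400,200))
"
```

```text
time: 9.75
position: [0.6761, -0.1843, 0.0357]
tool_rot: [3.14, 0.018, -0.003]
ft_force: [-3.3, 0.2, 7.1]
grip_width: 0.161
t 9.75 pos [ 0.6761 -0.1843  0.0357] yaw 0.012 F [-3.3  0.2  7.1] gw 0.161 q7 0.44
 drot [ 0.002  0.002 -0.001]  dp if before rot [ 0.3  -0.33 -0.03]  after rot [ 0.3  -0.33 -0.03]  world [0.29 0.33 0.03]
```

View pics/o2.png

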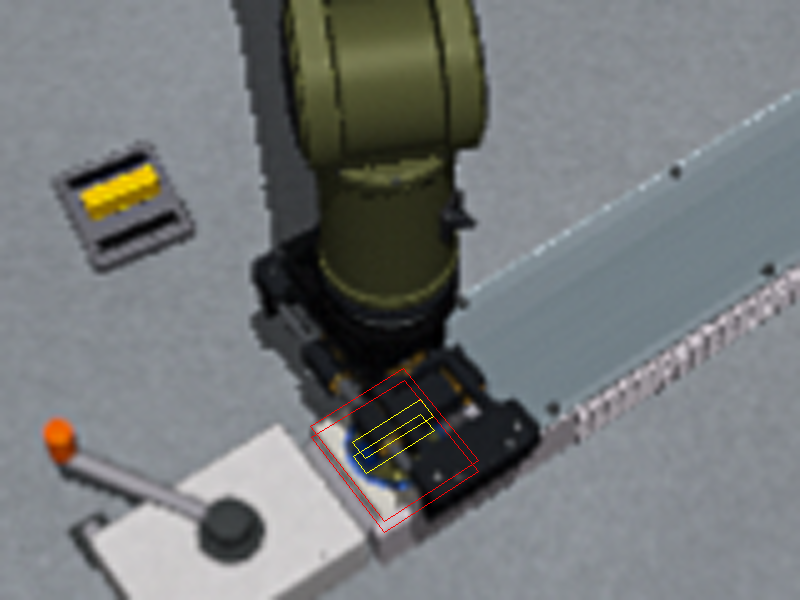

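View pics/o2t.png

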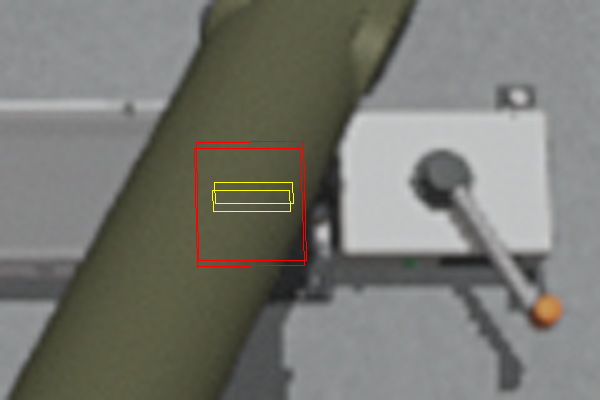

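```bash
python3 -m crank '{"dp":[[0.2,0,0],[0,0,0],[0,0,0],[0,0,0],[0,0,0],[0,0,0],[0,0,0],[0,0,0]],"delta_rot":[[0,0,0],[0,0,0],[0,0,0],[0,0,0],[0,0,0],[0,0,0],[0,0,0],[0,0,0]]}'
python3 -m crank '{"dp":[[0,0,0],[0,0,0],[0,0,0],[0,0,-1],[0,0,-2],[0,0,-3],[0,0,-3],[0,0,-3]],"delta_rot":[[0,0,0],[0,0,0],[0,0,0],[0,0,0],[0,0,0],[0,0,0],[0,0,0],[0,0,0]]}' 3.2
python3 -c "
from h import *
tool(.589,-.395,.135,.0125)
"
```

```text
time: 10.65
position: [0.6794, -0.1818, 0.0352]
tool_rot: [-3.141, -0.021, -0.0]
ft_force: [0.1, -1.0, 0.3]
grip_width: 0.157
time: 11.45
position: [0.6792, -0.1821, 0.1576]
tool_rot: [-3.142, -0.02, -0.001]
ft_force: [0.5, 0.1, -0.1]
grip_width: 0.369
t 11.45 pos [ 0.6792 -0.1821  0.1576] yaw 0.013 F [ 0.5  0.1 -0.1] gw 0.369 q7 0.41
 drot [-0.    -0.001  0.   ]  dp if before rot [-9.3  21.17  2.26]  after rot [-9.29 21.18  2.26]  world [ -9.02 -21.29  -2.26]
```

```bash
python3 -m crank '{"dp":[[-1.16,2.65,0],[-1.16,2.65,0],[-1.16,2.65,0],[-1.16,2.65,0],[-1.16,2.65,0],[-1.16,2.65,0],[-1.16,2.65,0],[-1.16,2.65,0]],"delta_rot":[[0,0,0],[0,0,0],[0,0,0],[0,0,0],[0,0,0],[0,0,0],[0,0,0],[0,0,0]]}' 0
python3 -c "
from h import *
tool(.589,-.395,.086,.0125)
overlay('pics/o3.png','scene',(.6815,-.179,.0125),(170,190,330,310))
overlay('pics/o3t.png','top',(.6815,-.179,.0125),(290,120,450,220))
"
```

```text
time: 12.25
position: [0.5888, -0.3963, 0.1566]
tool_rot: [3.141, 0.021, 0.002]
ft_force: [0.8, -0.3, -0.4]
grip_width: 0.004
t 12.25 pos [ 0.5888 -0.3963  0.1566] yaw 0.013 F [ 0.8 -0.3 -0.4] gw 0.004 q7 0.76
 drot [ 0.    -0.001  0.001]  dp if before rot [ 0.01 -0.13  7.06]  after rot [ 0.02 -0.13  7.06]  world [ 0.02  0.13 -7.06]
```

View pics/o3.png

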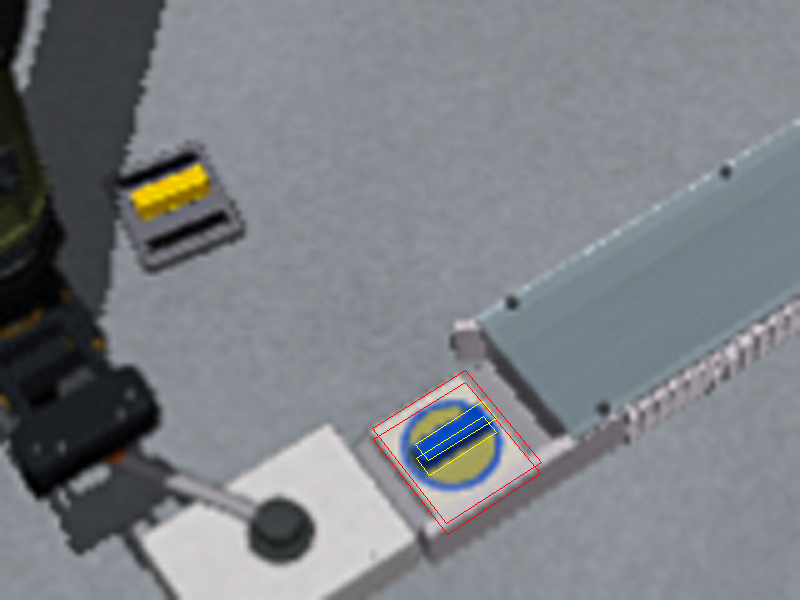

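View pics/o3t.png

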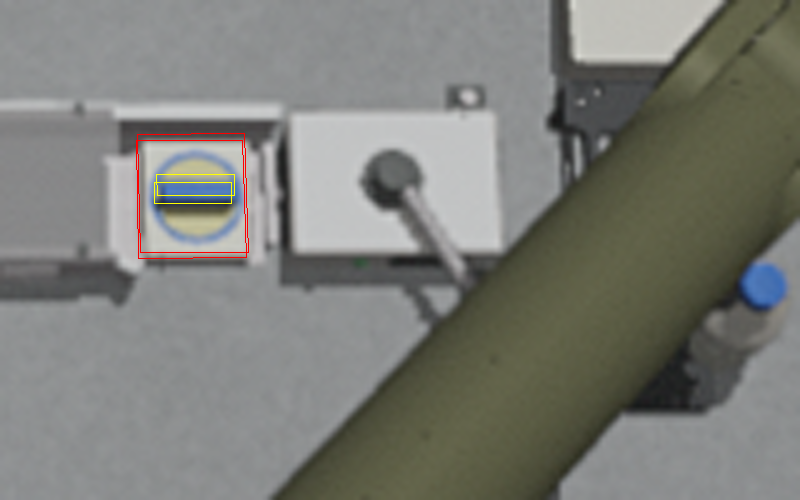

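```bash
python3 -m crank '{"dp":[[0,0,1],[0,0,1.5],[0,0,1.5],[0,0,1.5],[0,0,1],[0,0,0.5],[0,0,0],[0,0,0]],"delta_rot":[[0,0,0],[0,0,0],[0,0,0],[0,0,0],[0,0,0],[0,0,0],[0,0,0],[0,0,0]]}'
python3 -c "
from h import *
o=np.array([.6815,-.179]);a=.0125
cv2.imwrite('pics/s4.png',cv2.resize(ctrl.get_image('scene')[230:330,150:280],None,fx=5,fy=5,interpolation=cv2.INTER_CUBIC))
prev=None
for th in np.linspace(-.525,.525,8):
    l=np.array([-.11*np.cos(th),-.125+.11*np.sin(th)-.0185]); w=o+[l[0]*np.cos(a)-l[1]*np.sin(a),l[0]*np.sin(a)+l[1]*np.cos(a)]
    print(w.round(4), None if prev is None else ((l-prev)*100*[1,-1]).round(2)); prev=l
tool(.5886,-.379,.086,.0125)
"
```

```text
time: 13.15
position: [0.5894, -0.3956, 0.086]
tool_rot: [3.141, 0.02, 0.001]
ft_force: [0.9, 0.1, 0.7]
grip_width: 0.005
[ 0.5888 -0.3788] None
[ 0.5814 -0.3641] [-0.72 -1.48]
[ 0.5764 -0.3484] [-0.49 -1.57]
[ 0.5737 -0.3321] [-0.25 -1.63]
[ 0.5735 -0.3156] [-0.   -1.65]
[ 0.5758 -0.2993] [ 0.25 -1.63]
[ 0.5804 -0.2835] [ 0.49 -1.57]
[ 0.5874 -0.2685] [ 0.72 -1.48]
t 13.2 pos [ 0.5895 -0.3958  0.0864] yaw 0.013 F [-0.3  0.1  0.9] gw 0.005 q7 0.78
 drot [ 0.001 -0.001  0.   ]  dp if before rot [-0.07 -1.68  0.04]  after rot [-0.07 -1.68  0.04]  world [-0.09  1.68 -0.04]
```

View pics/s4.png

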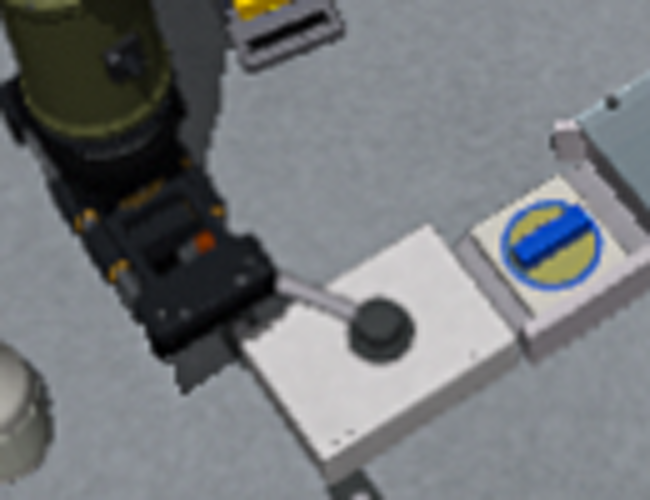

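```bash
python3 -m crank '{"dp":[[0,-1,0],[0,-0.7,0],[-0.36,-0.74,0],[-0.36,-0.74,0],[-0.25,-0.78,0],[-0.25,-0.78,0],[-0.13,-0.82,0],[-0.13,-0.82,0]],"delta_rot":[[0,0,0],[0,0,0],[0,0,0],[0,0,0],[0,0,0],[0,0,0],[0,0,0],[0,0,0]]}'
python3 -m crank '{"dp":[[0,-0.82,0],[0,-0.82,0],[0.13,-0.82,0],[0.13,-0.82,0],[0.25,-0.78,0],[0.25,-0.78,0],[0.36,-0.74,0],[0.36,-0.74,0]],"delta_rot":[[0,0,0],[0,0,0],[0,0,0],[0,0,0],[0,0,0],[0,0,0],[0,0,0],[0,0,0]]}'
python3 -c "
from h import *
tool(.5874,-.2685,.086,.0125)
cv2.imwrite('pics/s5.png',cv2.resize(ctrl.get_image('scene')[200:320,170:330],None,fx=5,fy=5,interpolation=cv2.INTER_CUBIC))"
```

```text
time: 14.0
position: [0.5732, -0.3314, 0.0857]
tool_rot: [3.141, 0.02, 0.0]
ft_force: [-0.7, -4.3, 0.8]
grip_width: 0.006
time: 14.8
position: [0.5868, -0.2696, 0.0857]
tool_rot: [3.138, 0.02, -0.001]
ft_force: [-6.7, -20.4, 1.0]
grip_width: 0.006
t 14.8 pos [ 0.5868 -0.2696  0.0857] yaw 0.013 F [ -6.7 -20.4   1. ] gw 0.006 q7 0.59
 drot [0.003 0.001 0.   ]  dp if before rot [ 0.06 -0.11 -0.04]  after rot [ 0.06 -0.11 -0.03]  world [0.06 0.11 0.03]
```

View pics/s5.png

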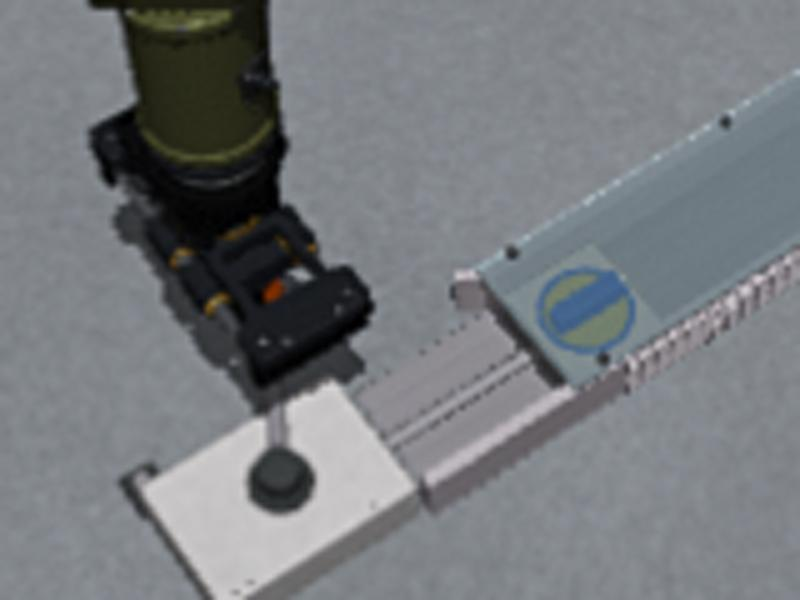

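```bash
python3 -m crank '{"dp":[[0.1,-0.2,0],[0.1,-0.2,0],[0,0,0],[0,0,0],[0,0,0],[0,0,0],[0,0,0],[0,0,0]],"delta_rot":[[0,0,0],[0,0,0],[0,0,0],[0,0,0],[0,0,0],[0,0,0],[0,0,0],[0,0,0]]}'
python3 -c "
from h import *
tool(.5886,-.379,.086,.0125)
cv2.imwrite('pics/s5.png',cv2.resize(ctrl.get_image('scene')[200:320,170:330],None,fx=5,fy=5,interpolation=cv2.INTER_CUBIC))
I=ctrl.get_image('top')
for p in C['top'].ray([(0,0)],0):pass
cv2.imwrite('pics/t5.png',cv2.resize(I[120:220,250:410],None,fx=5,fy=5,interpolation=cv2.INTER_CUBIC))"
```

```text
time: 15.65
position: [0.5869, -0.2698, 0.0857]
tool_rot: [3.134, 0.015, -0.003]
ft_force: [-3.9, -12.8, 0.7]
grip_width: 0.006
t 15.65 pos [ 0.5869 -0.2698  0.0857] yaw 0.009 F [ -3.9 -12.8   0.7] gw 0.006 q7 0.58
 drot [ 0.007  0.002 -0.003]  dp if before rot [ 0.07 10.92  0.05]  after rot [ 0.04 10.92 -0.03]  world [  0.17 -10.92   0.03]
```

View pics/t5.png

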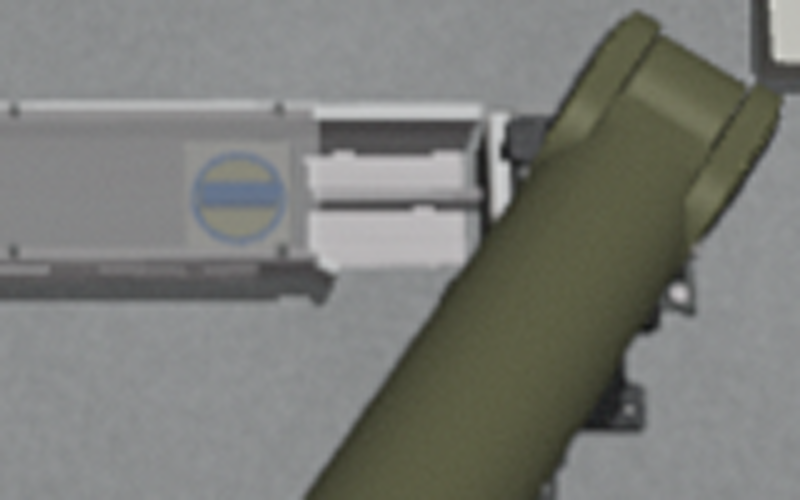

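```bash
python3 -c "
from h import *
w=C['top'].ray([(297.2,158.2)],.032)[0];print(w, w-[.6815,-.179,0])
w=C['top'].ray([(250+(185+290)/2/5-.4,158)],.014)[0];print(w)
"
python3 -m crank '{"dp":[[0,-0.6,0],[0,-0.4,0],[0,0,0],[0,0,0],[0,0,0],[0,0,0],[0,0,0],[0,0,0]],"delta_rot":[[0,0,0],[0,0,0],[0,0,0],[0,0,0],[0,0,0],[0,0,0],[0,0,0],[0,0,0]]}'
```

```text
[ 0.67482407 -0.0778301   0.032     ] [-0.00667593  0.1011699   0.032     ]
[ 0.68088342 -0.07819172  0.014     ]
time: 16.55
position: [0.5867, -0.2692, 0.086]
tool_rot: [3.121, 0.006, 0.003]
ft_force: [1.6, -29.5, -9.2]
grip_width: 0.008
```

```bash
python3 -m crank '{"dp":[[-0.6,2.4,0],[-0.4,1.6,0],[-0.2,1.7,0],[0,1.7,0],[0.25,1.6,0],[0.4,1.6,0],[0.5,1.5,0],[0.1,1.5,0]],"delta_rot":[[0,0,0],[0,0,0],[0,0,0],[0,0,0],[0,0,0],[0,0,0],[0,0,0],[0,0,0]]}'
python3 -m crank '{"dp":[[0,0,0],[0,0,-1],[0,0,-2],[0,0,-2],[0,0,-2],[0,0,0],[0,0,0],[0,0,0]],"delta_rot":[[0,0,0],[0,0,0],[0,0,0],[0,0,0],[0,0,0],[0,0,0],[0,0,0],[0,0,0]]}' 4
python3 -c "
from h import *
show(find('blue','b'));show(find('yellow'))
tool(.4415,.204,.16,.05)
cv2.imwrite('pics/s6.png',cv2.resize(ctrl.get_image('scene')[130:330,140:400],None,fx=3,fy=3,interpolation=cv2.INTER_CUBIC))
"
```

```text
time: 17.35
position: [0.5938, -0.3893, 0.0852]
tool_rot: [-3.139, -0.024, -0.003]
ft_force: [-0.8, 0.1, 0.7]
grip_width: 0.002
time: 18.15
position: [0.5914, -0.3891, 0.1545]
tool_rot: [-3.14, -0.022, 0.002]
ft_force: [0.2, 0.4, -0.5]
grip_width: 0.457
px [460.5 116. ] A 92 top [ 0.8338 -0.6006 -0.1401] 0.72 scene [ 0.8407 -0.6083 -0.3818] 0.69
px [442.  176.9] A 62 top [ 0.6185 -0.5433  0.2789] 0.57 scene [ 0.6185 -0.5433 -0.0211] 1.0
px [196.2 222.1] A 65 top [0.4655 0.2397 0.0556] 0.33 scene [0.4689 0.2344 0.1676] 0.37
t 18.35 pos [ 0.5912 -0.3899  0.1545] yaw 0.013 F [ 0.   0.3 -0.8] gw 0.46 q7 0.75
 drot [-0.001  0.001 -0.037]  dp if before rot [-14.19 -59.58  -0.47]  after rot [-11.98 -60.06  -0.55]  world [-14.97  59.39   0.55]
```

View pics/s6.png

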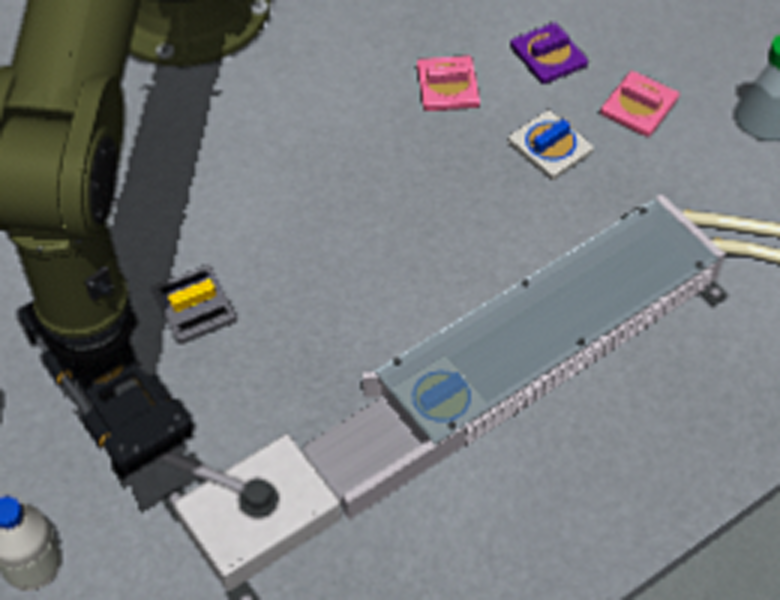

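```bash
python3 -c "
from h import *
I=cv2.imread('pics/top_b.png');hs=cv2.cvtColor(I,cv2.COLOR_BGR2HSV).astype(int)
m=np.zeros(I.shape[:2],bool);sl=np.s_[205:240,178:216]
m[sl]=(hs[sl][...,2]>150)|(hs[sl][...,1]>60)
m=cv2.morphologyEx(m.astype(np.uint8),cv2.MORPH_OPEN,np.ones((2,2)))
c=max(cv2.findContours(m,0,1)[0],key=cv2.contourArea);h=np.zeros_like(m);cv2.fillConvexPoly(h,cv2.convexHull(c),1)
print(fitbox({'top':h>0},(.4665,.2375,.06),(.08,.07,.0,.014)))
tool(.4665,.2375,.12,.06)
"

```

```text
(array([0.46436198, 0.2338256 , 0.0901413 ]), np.float64(0.06669067148851682))
t 18.4 pos [ 0.5912 -0.39    0.1547] yaw 0.013 F [ 0.1  0.2 -0.4] gw 0.458 q7 0.75
 drot [-0.001  0.001 -0.047]  dp if before rot [-11.65 -62.91   3.53]  after rot [ -8.69 -63.39   3.47]  world [-12.47  62.75  -3.47]
```

```bash
python3 -m crank '{"dp":[[-0.74,-3.9,0],[-0.74,-3.9,0],[-0.74,-3.9,0],[-0.74,-3.9,0],[-0.74,-3.9,0],[-0.74,-3.9,0],[-0.74,-3.9,0],[-0.74,-3.9,0]],"delta_rot":[[0,0,0],[0,0,0],[0,0,0],[0,0,0],[0,0,0],[0,0,0],[0,0,0],[0,0,0]]}'
python3 -m crank '{"dp":[[-0.74,-3.9,0],[-0.74,-3.9,0],[-0.74,-3.9,0],[-0.74,-3.9,0],[-0.74,-3.9,0],[-0.74,-3.9,0],[-0.74,-3.9,0],[-0.74,-3.9,1]],"delta_rot":[[0,0,0],[0,0,0],[0,0,0],[0,0,0],[0,0,0],[0,0,0],[0,0,-0.03],[0,0,-0.037]]}'
python3 -c "
from h import *
tool(.4655,.235,.036,.08)
"

```

```text
time: 19.2
position: [0.5277, -0.0776, 0.1555]
tool_rot: [-3.141, -0.02, -0.0]
ft_force: [-0.7, 0.3, 0.3]
grip_width: 0.465
time: 20.0
position: [0.4644, 0.2337, 0.1468]
tool_rot: [-3.137, -0.127, -0.004]
ft_force: [0.5, 0.3, -0.5]
grip_width: 0.46
t 20.0 pos [0.4644 0.2337 0.1468] yaw 0.081 F [ 0.5  0.3 -0.5] gw 0.46 q7 -0.41
 drot [-0.002 -0.003  0.001]  dp if before rot [ 0.09 -0.1  11.08]  after rot [ 0.12 -0.12 11.08]  world [  0.11   0.13 -11.08]
```

```bash
python3 -m crank '{"dp":[[0.1,-0.1,1.5],[0,0,2],[0,0,2],[0,0,2],[0,0,1.6],[0,0,1.4],[0,0,0.6],[0,0,0]],"delta_rot":[[0,0,0],[0,0,0],[0,0,0],[0,0,0],[0,0,0],[0,0,0],[0,0,0],[0,0,0]]}'
python3 -c "
from h import *
tool(.4655,.235,.036,.08)
cv2.imwrite('pics/s7.png',cv2.resize(ctrl.get_image('scene')[110:210,260:390],None,fx=5,fy=5,interpolation=cv2.INTER_CUBIC))
"
```

```text
time: 20.8
position: [0.4648, 0.2328, 0.0344]
tool_rot: [3.139, 0.125, -0.001]
ft_force: [0.2, 0.0, -0.3]
grip_width: 0.457
t 20.8 pos [0.4648 0.2328 0.0344] yaw 0.08 F [ 0.2  0.  -0.3] gw 0.457 q7 -0.38
 drot [ 0.     0.001 -0.   ]  dp if before rot [ 0.09 -0.21 -0.16]  after rot [ 0.09 -0.21 -0.16]  world [0.07 0.22 0.16]
```

View pics/s7.png

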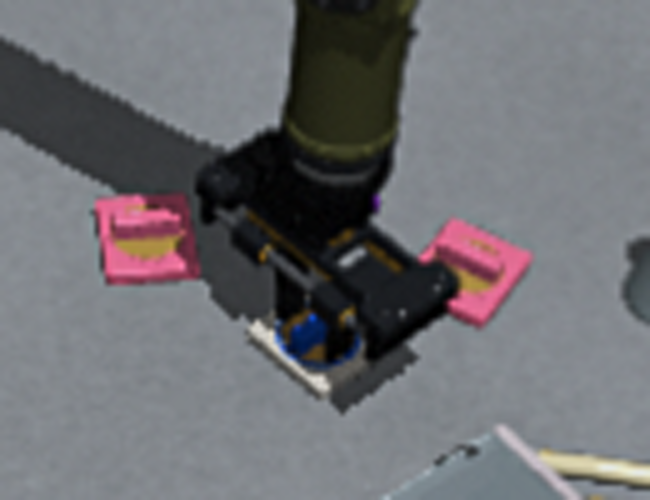

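```bash
python3 -m crank '{"dp":[[0,-0.2,-0.15],[0,0,0],[0,0,0],[0,0,0],[0,0,0],[0,0,0],[0,0,0],[0,0,0]],"delta_rot":[[0,0,0],[0,0,0],[0,0,0],[0,0,0],[0,0,0],[0,0,0],[0,0,0],[0,0,0]]}' 0 40
python3 -c "
from h import *
tool(.55,-.184,.036,.0125)
"
```

```text
time: 21.65
position: [0.465, 0.235, 0.0363]
tool_rot: [-3.139, -0.126, -0.001]
ft_force: [1.4, -0.5, 1.4]
grip_width: 0.157
t 21.65 pos [0.465  0.235  0.0363] yaw 0.08 F [ 1.4 -0.5  1.4] gw 0.157 q7 -0.39
 drot [-0.    -0.001  0.067]  dp if before rot [5.130e+00 4.245e+01 2.000e-02]  after rot [7.970e+00 4.201e+01 3.000e-02]  world [ 8.50e+00 -4.19e+01 -3.00e-02]
```

```bash
python3 -m crank '{"dp":[[0,0,0],[0.2,1,0],[0.35,1.8,0],[0.35,1.8,0],[0.35,1.8,0],[0.35,1.8,0],[0.35,1.8,0],[0.35,1.8,0]],"delta_rot":[[0,0,0.067],[0,0,0],[0,0,0],[0,0,0],[0,0,0],[0,0,0],[0,0,0],[0,0,0]]}'
python3 -m crank '{"dp":[[0.35,1.8,0],[0.35,1.8,0],[0.35,1.8,0],[0.35,1.8,0],[0.35,1.8,0],[0.35,1.8,0],[0.35,1.8,0],[0.35,1.8,0]],"delta_rot":[[0,0,0],[0,0,0],[0,0,0],[0,0,0],[0,0,0],[0,0,0],[0,0,0],[0,0,0]]}'
python3 -c "
from h import *
tool(.55,-.184,.036,.0125)
p=ctrl.get_state()['position']
overlay('pics/o4.png','scene',(p[0],p[1],.0125),(190,150,350,270))
"
```

```text
time: 22.45
position: [0.4891, 0.1168, 0.0363]
tool_rot: [-3.14, -0.023, 0.0]
ft_force: [-0.9, 3.3, 2.1]
grip_width: 0.159
time: 23.25
position: [0.5188, -0.0264, 0.0363]
tool_rot: [-3.14, -0.023, 0.001]
ft_force: [-0.4, 2.4, 3.8]
grip_width: 0.161
t 23.25 pos [ 0.5188 -0.0264  0.0363] yaw 0.015 F [-0.4  2.4  3.8] gw 0.161 q7 0.12
 drot [-0.002  0.     0.002]  dp if before rot [ 2.88 15.8   0.  ]  after rot [ 2.92 15.79  0.03]  world [  3.12 -15.76  -0.03]
```

View pics/o4.png

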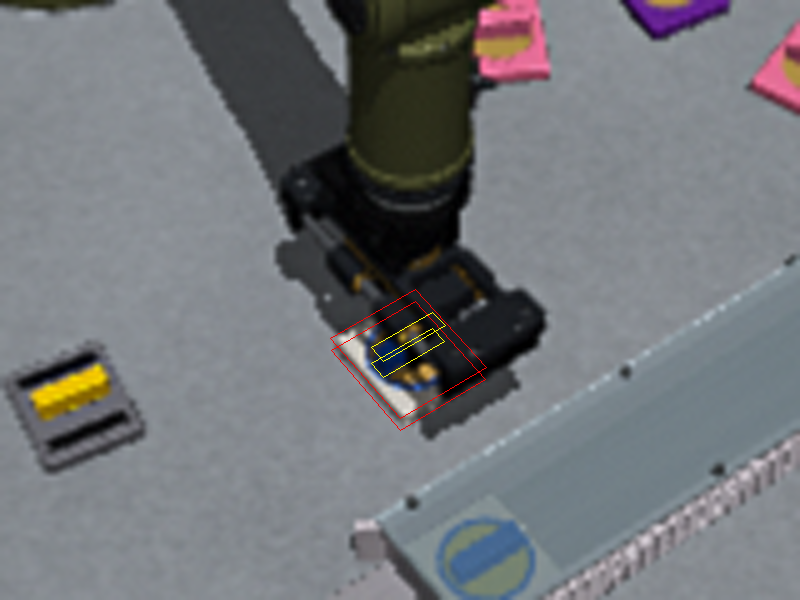

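```bash
python3 -m crank '{"dp":[[0.38,2,0],[0.38,2,0],[0.38,2,0],[0.38,2,0],[0.38,2,0],[0.38,2,0],[0.3,2,0],[0.3,1.4,0]],"delta_rot":[[0,0,0],[0,0,0],[0,0,0],[0,0,0],[0,0,0],[0,0,0],[0,0,0],[0,0,0]]}'
python3 -m crank '{"dp":[[0,0.3,0],[0,0,0],[0.7,0,0],[1.2,0,0],[1.3,0,0],[1.3,0,0],[1.3,0,0],[1,0,0]],"delta_rot":[[0,0,0],[0,0,0],[0,0,0],[0,0,0],[0,0,0],[0,0,0],[0,0,0],[0,0,0]]}'
python3 -c "
from h import *
tool(.6795,-.182,.036,.0125)
p=ctrl.get_state()['position']
overlay('pics/o5.png','scene',(p[0],p[1],.0125),(180,180,340,300))
"
```

```text
time: 24.1
position: [0.5495, -0.1801, 0.0363]
tool_rot: [-3.14, -0.021, 0.001]
ft_force: [-2.2, 4.5, 5.7]
grip_width: 0.158
time: 24.9
position: [0.6161, -0.1823, 0.0364]
tool_rot: [-3.141, -0.021, 0.007]
ft_force: [-8.1, 0.5, 10.9]
grip_width: 0.162
t 24.9 pos [ 0.6161 -0.1823  0.0364] yaw 0.013 F [-8.1  0.5 10.9] gw 0.162 q7 0.43
 drot [-0.     0.005  0.001]  dp if before rot [6.34 0.05 0.01]  after rot [6.34 0.05 0.04]  world [ 6.34  0.03 -0.04]
```

View pics/o5.png

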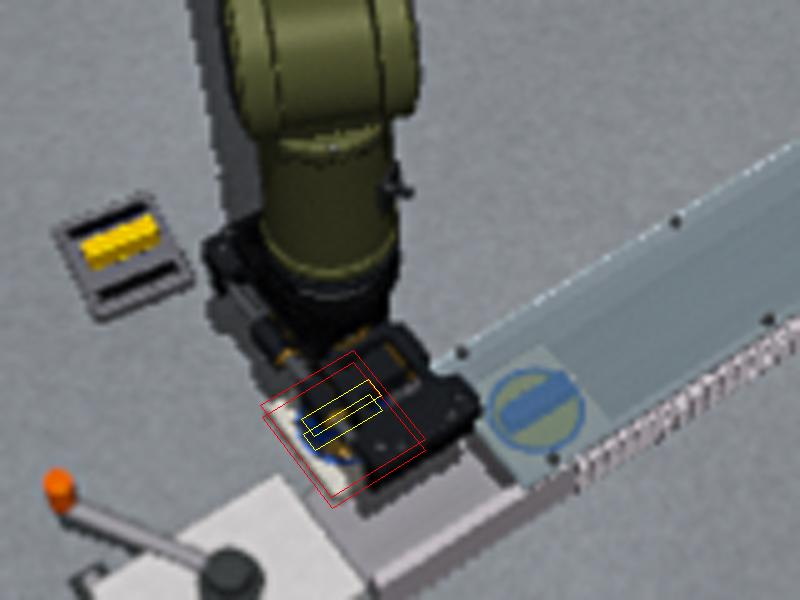

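```bash
python3 -m crank '{"dp":[[1,0.1,0],[1.2,0.1,0],[1.2,0,0],[1.2,0,0],[1,0,0],[0.5,0,0],[0.2,0,0],[0,0,0]],"delta_rot":[[0,0,0],[0,0,0],[0,0,0],[0,0,0],[0,0,0],[0,0,0],[0,0,0],[0,0,0]]}'
python3 -c "
from h import *
tool(.6795,-.182,.036,.0125)
p=ctrl.get_state()['position']
overlay('pics/o5.png','scene',(p[0],p[1],.0125),(180,180,340,300))
"
```

```text
time: 25.75
position: [0.6793, -0.1835, 0.0364]
tool_rot: [3.141, 0.021, -0.006]
ft_force: [-5.1, -0.4, 8.6]
grip_width: 0.156
t 25.75 pos [ 0.6793 -0.1835  0.0364] yaw 0.013 F [-5.1 -0.4  8.6] gw 0.156 q7 0.41
 drot [0.    0.004 0.001]  dp if before rot [ 0.03 -0.15  0.04]  after rot [ 0.03 -0.15  0.04]  world [ 0.02  0.15 -0.04]
```

View pics/o5.png

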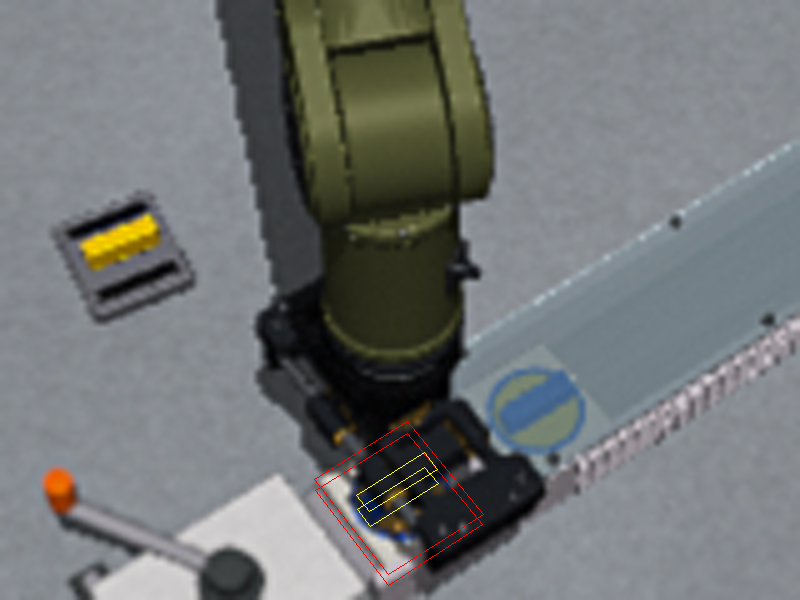

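```bash
python3 -m crank '{"dp":[[0,0,0],[0,0,0],[0,0,0],[0,0,-1],[0,0,-2],[0,0,-3],[0,0,-3],[0,0,-3]],"delta_rot":[[0,0,0],[0,0,0],[0,0,0],[0,0,0],[0,0,0],[0,0,0],[0,0,0],[0,0,0]]}' 3.2
python3 -m crank '{"dp":[[-1.16,2.63,0],[-1.16,2.63,0],[-1.16,2.63,0],[-1.16,2.63,0],[-1.16,2.63,0],[-1.16,2.63,0],[-1.16,2.63,0],[-1.16,2.63,0]],"delta_rot":[[0,0,0],[0,0,0],[0,0,0],[0,0,0],[0,0,0],[0,0,0],[0,0,0],[0,0,0]]}' 0
python3 -c "
from h import *
tool(.589,-.395,.086,.0125)
overlay('pics/o6.png','scene',(.6815,-.179,.0125),(170,190,330,310))
overlay('pics/o6t.png','top',(.6815,-.179,.0125),(290,120,450,220))
"
```

```text
time: 26.6
position: [0.6809, -0.1833, 0.1578]
tool_rot: [3.141, 0.02, 0.001]
ft_force: [0.4, -0.2, 0.8]
grip_width: 0.37
time: 27.4
position: [0.5904, -0.3959, 0.1568]
tool_rot: [3.141, 0.021, 0.001]
ft_force: [0.9, -0.6, 0.3]
grip_width: 0.002
t 27.4 pos [ 0.5904 -0.3959  0.1568] yaw 0.013 F [ 0.9 -0.6  0.3] gw 0.002 q7 0.73
 drot [ 0.    -0.001  0.001]  dp if before rot [-0.15 -0.09  7.08]  after rot [-0.14 -0.09  7.08]  world [-0.14  0.09 -7.08]
```

View pics/o6.png

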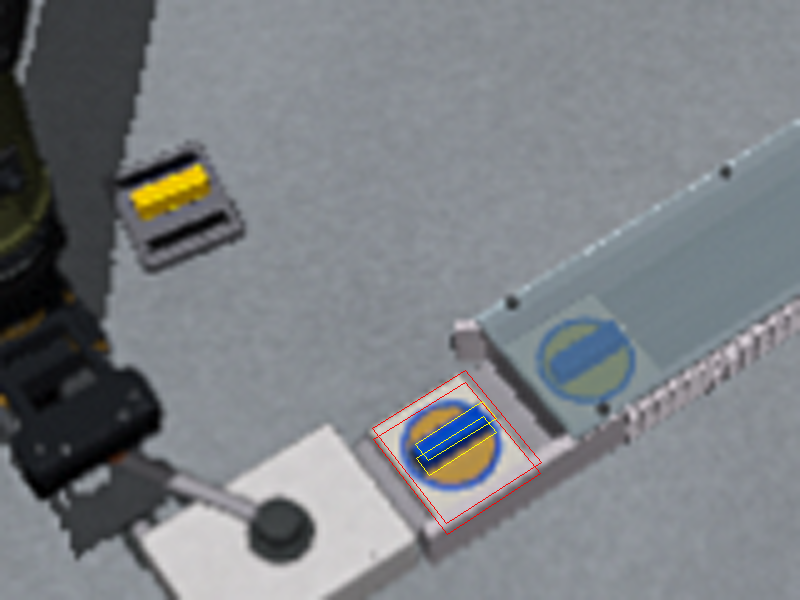

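View pics/o6t.png

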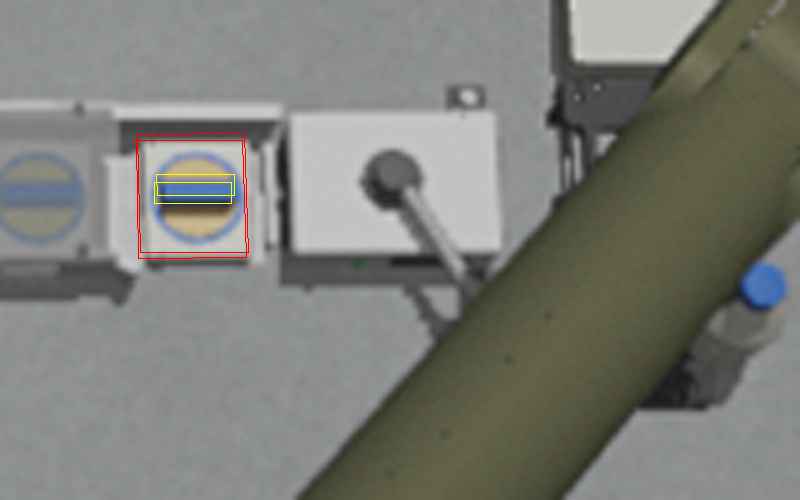

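Cassette 2 is seated square in the bay at o6 (455,445). Next is the lever.

```bash
python3 -m crank '{"dp":[[-0.1,0,1],[0,0,1.5],[0,0,1.5],[0,0,1.5],[0,0,1],[0,0,0.5],[0,0,0],[0,0,0]],"delta_rot":[[0,0,0],[0,0,0],[0,0,0],[0,0,0],[0,0,0],[0,0,0],[0,0,0],[0,0,0]]}'
python3 -m crank '{"dp":[[0,-1,0],[0,-0.7,0],[-0.36,-0.74,0],[-0.36,-0.74,0],[-0.25,-0.78,0],[-0.25,-0.78,0],[-0.13,-0.82,0],[-0.13,-0.82,0]],"delta_rot":[[0,0,0],[0,0,0],[0,0,0],[0,0,0],[0,0,0],[0,0,0],[0,0,0],[0,0,0]]}'
python3 -m crank '{"dp":[[0,-0.82,0],[0,-0.82,0],[0.13,-0.82,0],[0.13,-0.82,0],[0.25,-0.78,0],[0.25,-0.78,0],[0.36,-0.74,0],[0.36,-0.74,0]],"delta_rot":[[0,0,0],[0,0,0],[0,0,0],[0,0,0],[0,0,0],[0,0,0],[0,0,0],[0,0,0]]}'
python3 -m crank '{"dp":[[0,-0.6,0],[0,-0.4,0],[0,0,0],[0,0,0],[0,0,0],[0,0,0],[0,0,0],[0,0,0]],"delta_rot":[[0,0,0],[0,0,0],[0,0,0],[0,0,0],[0,0,0],[0,0,0],[0,0,0],[0,0,0]]}'
python3 -c "
from h import *
cv2.imwrite('pics/t8.png',cv2.resize(ctrl.get_image('top')[120:220,250:410],None,fx=5,fy=5,interpolation=cv2.INTER_CUBIC))"
```

```text
time: 28.3
position: [0.5901, -0.3952, 0.0865]
tool_rot: [3.141, 0.02, 0.001]
ft_force: [0.2, 0.3, 0.2]
grip_width: 0.007
time: 29.1
position: [0.5733, -0.333, 0.0868]
tool_rot: [3.138, 0.018, 0.001]
ft_force: [-2.0, -6.4, -0.6]
grip_width: 0.004
time: 29.9
position: [0.5867, -0.2707, 0.0867]
tool_rot: [3.137, 0.017, -0.001]
ft_force: [-2.9, -7.1, 0.8]
grip_width: 0.004
time: 30.7
position: [0.5869, -0.2694, 0.087]
tool_rot: [3.125, 0.01, 0.006]
ft_force: [3.7, -21.0, -7.5]
grip_width: 0.01
```

View pics/t8.png

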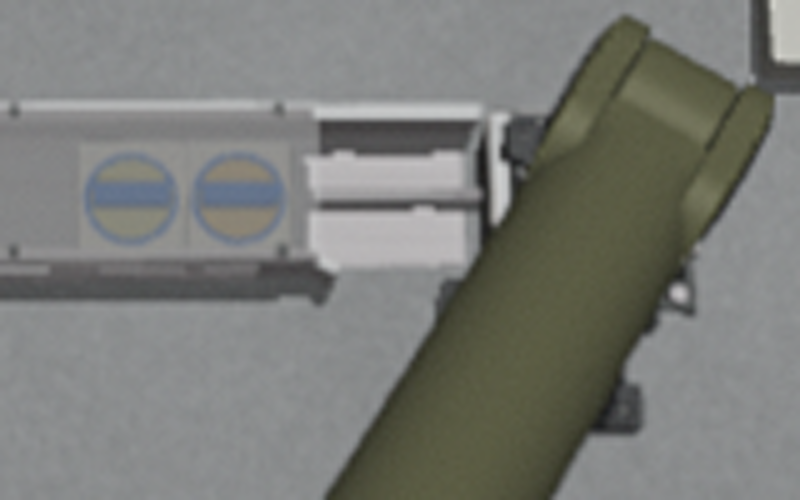

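```bash
python3 -m crank '{"dp":[[-0.6,2.4,0],[-0.4,1.6,0],[-0.2,1.7,0],[0,1.7,0],[0.25,1.6,0],[0.4,1.6,0],[0.5,1.5,0],[0.1,1.5,0]],"delta_rot":[[0,0,0],[0,0,0],[0,0,0],[0,0,0],[0,0,0],[0,0,0],[0,0,0],[0,0,0]]}'
python3 -m crank '{"dp":[[0,0,0],[0,0,-1],[0,0,-2],[0,0,-2],[0,0,-2],[0,0,0],[0,0,0],[0,0,0]],"delta_rot":[[0,0,0],[0,0,0],[0,0,0],[0,0,0],[0,0,0],[0,0,0],[0,0,0],[0,0,0]]}' 4
python3 -c "
from h import *
show(find('yellow','d'))
s=C['scene'];I=cv2.imread('pics/scene_d.png');M=masks(I)['yellow']
print('scene only',fitbox({'scene':M},(.4235,-.229,-.14),RIDGE))
tool(.4235,-.229,.12,-.14)
"
```

```text
time: 31.55
position: [0.5916, -0.3932, 0.0855]
tool_rot: [-3.139, -0.023, -0.0]
ft_force: [0.2, 1.0, 0.1]
grip_width: 0.003
time: 32.35
position: [0.59, -0.3927, 0.155]
tool_rot: [-3.14, -0.022, 0.002]
ft_force: [-0.2, -0.2, 0.1]
grip_width: 0.457
scene only (array([ 0.42425509, -0.22937211, -0.13590376]), np.float64(0.12266621013032541))
t 32.45 pos [ 0.5899 -0.393   0.1547] yaw 0.013 F [ 0.8 -0.8  0. ] gw 0.458 q7 0.73
 drot [-0.001  0.002  0.153]  dp if before rot [-16.41 -16.62   3.52]  after rot [-18.76 -13.92   3.47]  world [-16.64  16.4   -3.47]
```

View pics/scene_d.png

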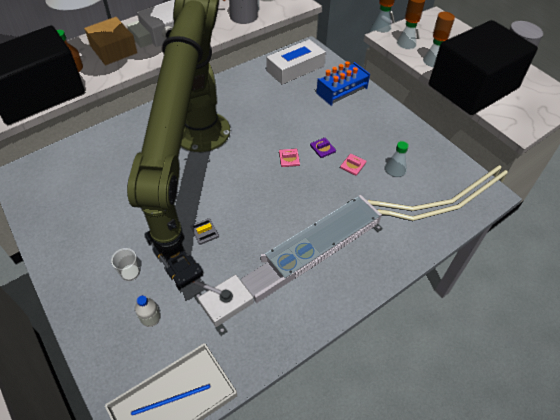

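View pics/top_d.png

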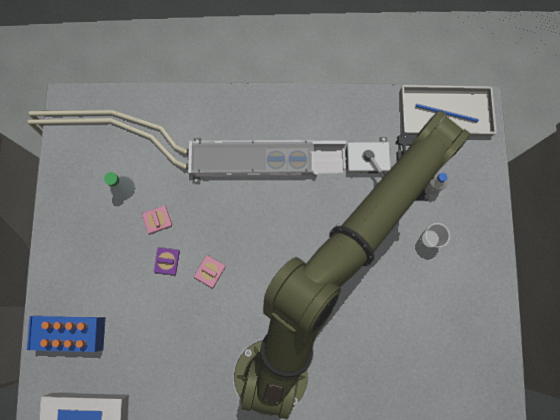

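```bash
python3 -m crank '{"dp":[[-2.05,-2.08,0],[-2.05,-2.08,0],[-2.05,-2.08,0],[-2.05,-2.08,0],[-2.05,-2.08,0],[-2.05,-2.08,0],[-2.05,-2.08,0],[-2.05,-2.08,0]],"delta_rot":[[0,0,0],[0,0,0],[0,0,0],[0,0,0],[0,0,0],[0,0,0],[0,0,0],[0,0,0]]}'
python3 -m crank '{"dp":[[0,0,1],[0,0,1],[0,0,1],[0,0,1],[0,0,1],[0,0,1],[0,0,0],[0,0,0]],"delta_rot":[[0,0,0.08],[0,0,0.073],[0,0,0],[0,0,0],[0,0,0],[0,0,0],[0,0,0],[0,0,0]]}'
python3 -c "
from h import *
tool(.4235,-.229,.036,-.14)
"
```

```text
time: 33.25
position: [0.4228, -0.2286, 0.1553]
tool_rot: [-3.141, -0.021, 0.002]
ft_force: [0.2, -0.4, -0.1]
grip_width: 0.462
time: 34.05
position: [0.4241, -0.2297, 0.0958]
tool_rot: [3.134, -0.22, -0.001]
ft_force: [0.3, -0.2, 0.1]
grip_width: 0.461
t 34.05 pos [ 0.4241 -0.2297  0.0958] yaw -0.14 F [ 0.3 -0.2  0.1] gw 0.461 q7 0.35
 drot [0.    0.001 0.   ]  dp if before rot [-0.06 -0.06  5.98]  after rot [-0.07 -0.06  5.98]  world [-0.06  0.07 -5.98]
```

```bash
python3 -m crank '{"dp":[[-0.05,0,1],[0,0,1.5],[0,0,1.5],[0,0,1.4],[0,0,0.5],[0,0,0],[0,0,0],[0,0,0]],"delta_rot":[[0,0,0],[0,0,0],[0,0,0],[0,0,0],[0,0,0],[0,0,0],[0,0,0],[0,0,0]]}'
python3 -c "
from h import *
tool(.4235,-.229,.036,-.14)
cv2.imwrite('pics/s9.png',cv2.resize(ctrl.get_image('scene')[170:270,150:280],None,fx=5,fy=5,interpolation=cv2.INTER_CUBIC))
"
```

```text
time: 34.85
position: [0.4243, -0.2298, 0.0378]
tool_rot: [3.134, -0.22, 0.002]
ft_force: [0.3, 0.3, -0.1]
grip_width: 0.464
t 34.85 pos [ 0.4243 -0.2298  0.0378] yaw -0.14 F [ 0.3  0.3 -0.1] gw 0.464 q7 0.4
 drot [ 0.    -0.002  0.   ]  dp if before rot [-0.09 -0.07  0.18]  after rot [-0.09 -0.07  0.18]  world [-0.08  0.08 -0.18]
```

View pics/s9.png

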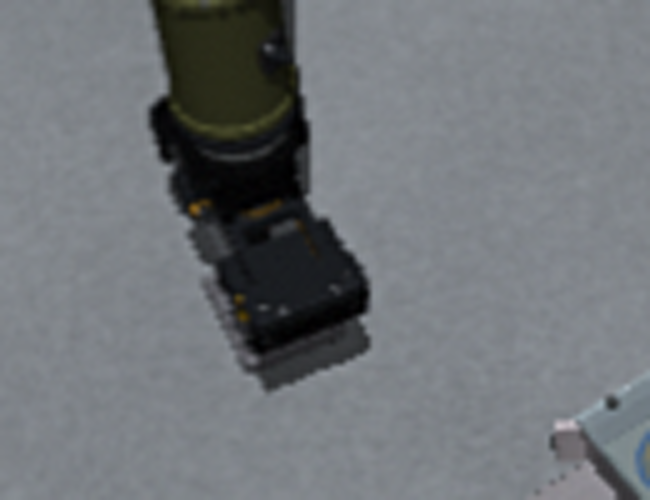

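```bash
python3 -m crank '{"dp":[[0,0,0.15],[0,0,0],[0,0,0],[0,0,0],[0,0,0],[0,0,0],[0,0,0],[0,0,0]],"delta_rot":[[0,0,0],[0,0,0],[0,0,0],[0,0,0],[0,0,0],[0,0,0],[0,0,0],[0,0,0]]}' 0 40
python3 -c "
from h import *
tool(.55,-.184,.036,.0125)
"
```

```text
time: 35.7
position: [0.4237, -0.2295, 0.0356]
tool_rot: [-3.134, 0.22, -0.0]
ft_force: [0.7, 0.4, 0.3]
grip_width: 0.156
t 35.7 pos [ 0.4237 -0.2295  0.0356] yaw -0.14 F [0.7 0.4 0.3] gw 0.156 q7 0.4
 drot [-0.    -0.    -0.152]  dp if before rot [11.87 -6.27 -0.04]  after rot [12.68 -4.4  -0.04]  world [12.63  4.55  0.04]
```

```bash
python3 -m crank '{"dp":[[0,0,0],[0,0,0],[0.6,-0.2,0],[1.2,-0.42,0],[1.2,-0.42,0],[1.2,-0.42,0],[1.2,-0.42,0],[1.2,-0.42,0]],"delta_rot":[[0,0,-0.076],[0,0,-0.076],[0,0,0],[0,0,0],[0,0,0],[0,0,0],[0,0,0],[0,0,0]]}'
python3 -m crank '{"dp":[[1.2,-0.42,0],[1.2,-0.42,0],[1.2,-0.42,0],[1.2,-0.42,0],[1.2,-0.42,0],[0,0,0],[0,0,0],[0,0,0]],"delta_rot":[[0,0,0],[0,0,0],[0,0,0],[0,0,0],[0,0,0],[0,0,0],[0,0,0],[0,0,0]]}'
python3 -c "
from h import *
tool(.6795,-.182,.036,.0125)
p=ctrl.get_state()['position']
overlay('pics/o7.png','scene',(p[0],p[1],.0125),(180,180,340,300))
"
```

```text
time: 36.5
position: [0.4903, -0.2055, 0.0356]
tool_rot: [3.141, 0.019, -0.001]
ft_force: [-3.7, -1.3, 6.0]
grip_width: 0.155
time: 37.3
position: [0.5498, -0.1835, 0.0356]
tool_rot: [-3.141, -0.019, -0.002]
ft_force: [0.7, 0.5, 1.7]
grip_width: 0.158
t 37.3 pos [ 0.5498 -0.1835  0.0356] yaw 0.012 F [0.7 0.5 1.7] gw 0.158 q7 0.43
 drot [-0.    -0.001 -0.   ]  dp if before rot [ 1.297e+01  1.000e-02 -2.000e-02]  after rot [12.97  0.02 -0.04]  world [12.97  0.15  0.04]
```

View pics/o7.png

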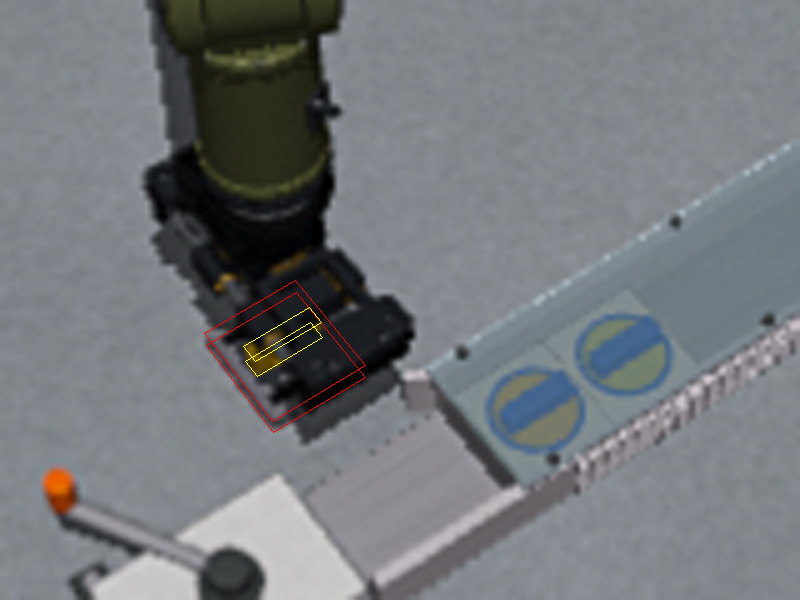

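```bash
python3 -m crank '{"dp":[[0.6,0,0],[1.1,0,0],[1.2,0,0],[1.2,0,0],[1.2,0,0],[1.2,0,0],[0.8,0,0],[0,0,0]],"delta_rot":[[0,0,0],[0,0,0],[0,0,0],[0,0,0],[0,0,0],[0,0,0],[0,0,0],[0,0,0]]}'
python3 -m crank '{"dp":[[0.8,0,0],[1.2,0,0],[1.2,0,0],[1,0,0],[0.7,0,0],[0.5,0,0],[0.3,0,0],[0,0,0]],"delta_rot":[[0,0,0],[0,0,0],[0,0,0],[0,0,0],[0,0,0],[0,0,0],[0,0,0],[0,0,0]]}'
python3 -c "
from h import *
tool(.6795,-.182,.036,.0125)
p=ctrl.get_state()['position']
overlay('pics/o8.png','scene',(p[0],p[1],.0125),(180,180,340,300))
"
```

```text
time: 38.15
position: [0.6221, -0.1839, 0.0357]
tool_rot: [3.141, 0.018, -0.001]
ft_force: [-0.1, -0.5, 3.1]
grip_width: 0.154
time: 38.95
position: [0.678, -0.1833, 0.0357]
tool_rot: [3.141, 0.017, -0.003]
ft_force: [-2.6, 1.0, 5.1]
grip_width: 0.157
t 38.95 pos [ 0.678  -0.1833  0.0357] yaw 0.011 F [-2.6  1.   5.1] gw 0.157 q7 0.39
 drot [ 0.     0.002 -0.001]  dp if before rot [ 0.15 -0.13 -0.03]  after rot [ 0.15 -0.13 -0.03]  world [0.15 0.13 0.03]
```

View pics/o8.png

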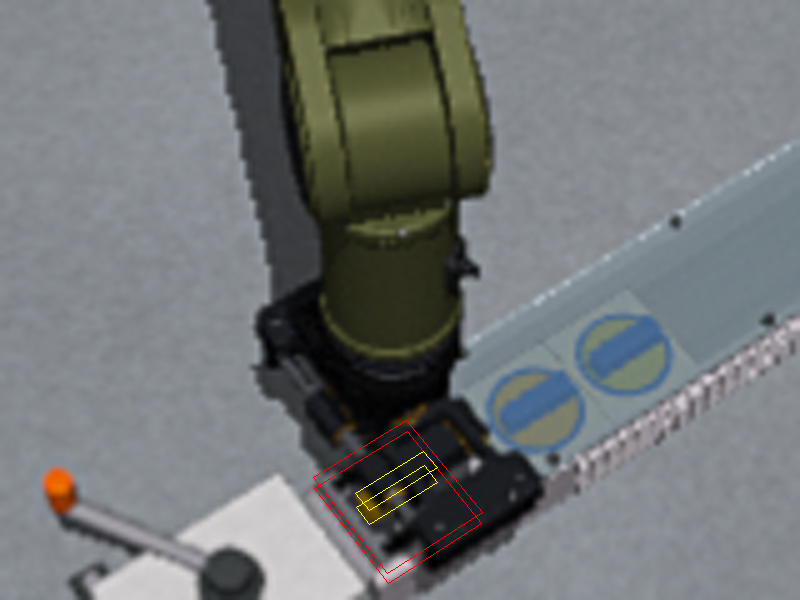

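```bash
python3 -m crank '{"dp":[[0.15,-0.15,0],[0,0,0],[0,0,0],[0,0,0],[0,0,0],[0,0,0],[0,0,0],[0,0,0]],"delta_rot":[[0,0,0],[0,0,0],[0,0,0],[0,0,0],[0,0,0],[0,0,0],[0,0,0],[0,0,0]]}'
python3 -m crank '{"dp":[[0,0,0],[0,0,0],[0,0,0],[0,0,-1],[0,0,-2],[0,0,-3],[0,0,-3],[0,0,-3]],"delta_rot":[[0,0,0],[0,0,0],[0,0,0],[0,0,0],[0,0,0],[0,0,0],[0,0,0],[0,0,0]]}' 3.2
python3 -m crank '{"dp":[[-1.16,2.65,0],[-1.16,2.65,0],[-1.16,2.65,0],[-1.16,2.65,0],[-1.16,2.65,0],[-1.16,2.65,0],[-1.16,2.65,0],[-1.16,2.65,0]],"delta_rot":[[0,0,0],[0,0,0],[0,0,0],[0,0,0],[0,0,0],[0,0,0],[0,0,0],[0,0,0]]}' 0
python3 -c "
from h import *
tool(.589,-.395,.086,.0125)
overlay('pics/o9.png','scene',(.6815,-.179,.0125),(170,190,330,310))
overlay('pics/o9t.png','top',(.6815,-.179,.0125),(290,120,450,220))
"
```

```text
time: 39.8
position: [0.6808, -0.1812, 0.0357]
tool_rot: [3.141, 0.019, 0.001]
ft_force: [-2.2, -3.4, 5.1]
grip_width: 0.156
time: 40.6
position: [0.6808, -0.1806, 0.1574]
tool_rot: [-3.141, -0.019, -0.001]
ft_force: [1.4, 0.3, -0.4]
grip_width: 0.366
time: 41.4
position: [0.5903, -0.3948, 0.1563]
tool_rot: [-3.141, -0.02, -0.002]
ft_force: [1.0, -0.5, 0.1]
grip_width: 0.003
t 41.4 pos [ 0.5903 -0.3948  0.1563] yaw 0.012 F [ 1.  -0.5  0.1] gw 0.003 q7 0.72
 drot [-0.    -0.001 -0.   ]  dp if before rot [-0.13  0.02  7.03]  after rot [-0.13  0.02  7.03]  world [-0.13 -0.02 -7.03]
```

View pics/o9.png

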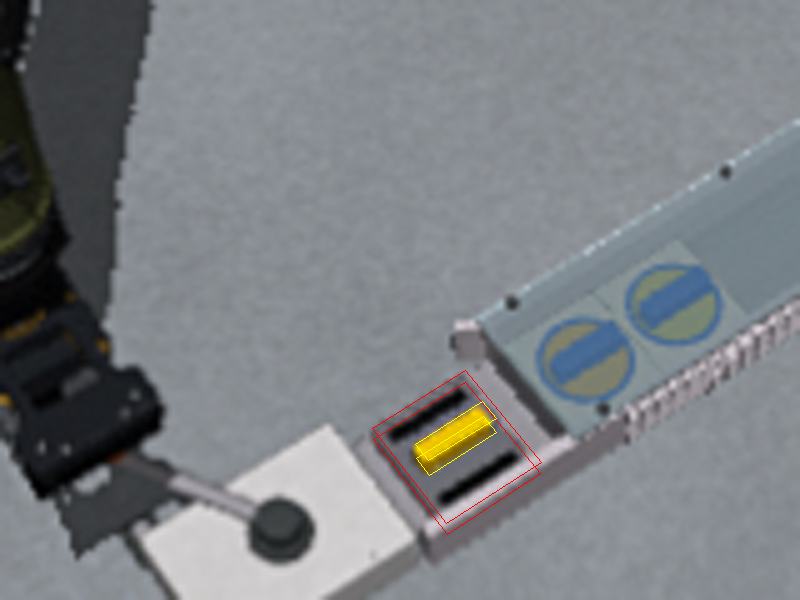

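View pics/o9t.png

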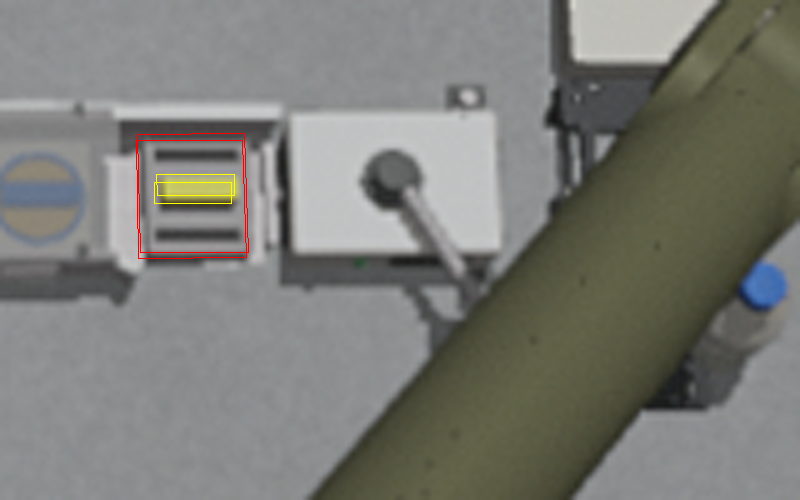

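The blank is seated square in the bay, at o9 (457,437). Final lever stroke.

```bash
python3 -m crank '{"dp":[[-0.1,0,1],[0,0,1.5],[0,0,1.5],[0,0,1.5],[0,0,1],[0,0,0.5],[0,0,0],[0,0,0]],"delta_rot":[[0,0,0],[0,0,0],[0,0,0],[0,0,0],[0,0,0],[0,0,0],[0,0,0],[0,0,0]]}'
python3 -m crank '{"dp":[[0,-1,0],[0,-0.7,0],[-0.36,-0.74,0],[-0.36,-0.74,0],[-0.25,-0.78,0],[-0.25,-0.78,0],[-0.13,-0.82,0],[-0.13,-0.82,0]],"delta_rot":[[0,0,0],[0,0,0],[0,0,0],[0,0,0],[0,0,0],[0,0,0],[0,0,0],[0,0,0]]}'
python3 -m crank '{"dp":[[0,-0.82,0],[0,-0.82,0],[0.13,-0.82,0],[0.13,-0.82,0],[0.25,-0.78,0],[0.25,-0.78,0],[0.36,-0.74,0],[0.36,-0.74,0]],"delta_rot":[[0,0,0],[0,0,0],[0,0,0],[0,0,0],[0,0,0],[0,0,0],[0,0,0],[0,0,0]]}'
python3 -m crank '{"dp":[[0,-0.6,0],[0,-0.4,0],[0,0,0],[0,0,0],[0,0,0],[0,0,0],[0,0,0],[0,0,0]],"delta_rot":[[0,0,0],[0,0,0],[0,0,0],[0,0,0],[0,0,0],[0,0,0],[0,0,0],[0,0,0]]}'
python3 -m crank '{"dp":[[-0.6,2.4,0],[-0.4,1.6,0],[-0.2,1.7,0],[0,1.7,0],[0.25,1.6,0],[0.4,1.6,0],[0.5,1.5,0],[0.1,1.5,0]],"delta_rot":[[0,0,0],[0,0,0],[0,0,0],[0,0,0],[0,0,0],[0,0,0],[0,0,0],[0,0,0]]}'
python3 -m crank '{"dp":[[0,0.5,0],[0,0,-1],[0,0,-2],[0,0,-3],[0,0,-3],[0,0,-3],[0,0,-1],[0,0,0]],"delta_rot":[[0,0,0],[0,0,0],[0,0,0],[0,0,0],[0,0,0],[0,0,0],[0,0,0],[0,0,0]]}'
python3 -m crank '{"dp":[[-2,-2,0],[-2,-2,0],[-2,-2,0],[-2,-2,0],[-2,-2,0],[-2,-2,0],[-2,-2,0],[0,0,0]],"delta_rot":[[0,0,0],[0,0,0],[0,0,0],[0,0,0],[0,0,0],[0,0,0],[0,0,0],[0,0,0]]}'
python3 -c "
from h import *
print(ctrl.get_state()['position'])
cv2.imwrite('pics/t10.png',cv2.resize(ctrl.get_image('top')[120:220,250:410],None,fx=5,fy=5,interpolation=cv2.INTER_CUBIC))
cv2.imwrite('pics/s10.png',ctrl.get_image('scene'))"
```

```text
time: 42.3
position: [0.5897, -0.3944, 0.086]
tool_rot: [3.141, 0.019, 0.001]
ft_force: [0.2, -0.8, -0.5]
grip_width: 0.006
time: 43.1
position: [0.573, -0.3326, 0.0864]
tool_rot: [3.137, 0.017, 0.001]
ft_force: [0.5, -7.1, 0.7]
grip_width: 0.006
time: 43.9
position: [0.5866, -0.2705, 0.0864]
tool_rot: [3.136, 0.015, -0.0]
ft_force: [-1.4, -8.8, -0.1]
grip_width: 0.009
time: 44.7
position: [0.5868, -0.2694, 0.0867]
tool_rot: [3.124, 0.008, 0.007]
ft_force: [2.6, -23.3, -7.7]
grip_width: 0.005
time: 45.5
position: [0.5911, -0.3924, 0.0849]
tool_rot: [-3.139, -0.022, -0.0]
ft_force: [0.2, 0.1, -0.5]
grip_width: 0.009
time: 46.3
position: [0.5909, -0.3979, 0.218]
tool_rot: [3.14, 0.02, 0.006]
ft_force: [0.2, 0.6, -0.2]
grip_width: 0.005
time: 47.1
position: [0.4456, -0.2563, 0.2136]
tool_rot: [-3.137, -0.023, 0.005]
ft_force: [-0.2, 0.3, 0.0]
grip_width: 0.006
[ 0.44557492 -0.2562934   0.21359388]
```

View pics/t10.png

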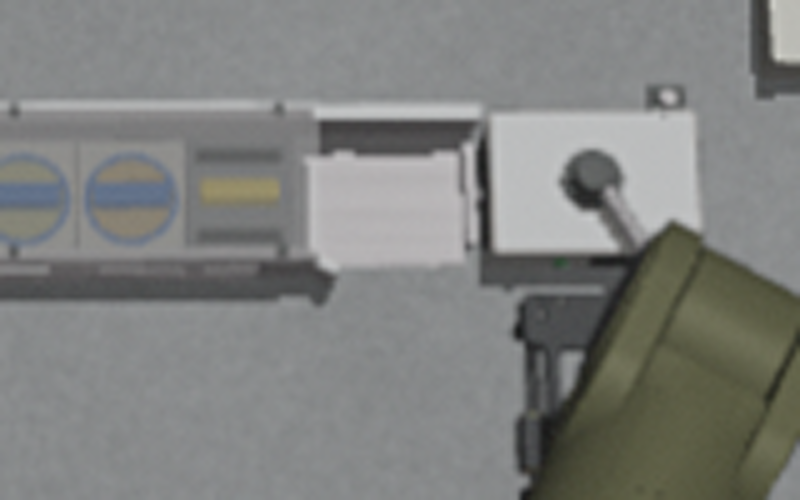

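View pics/s10.png

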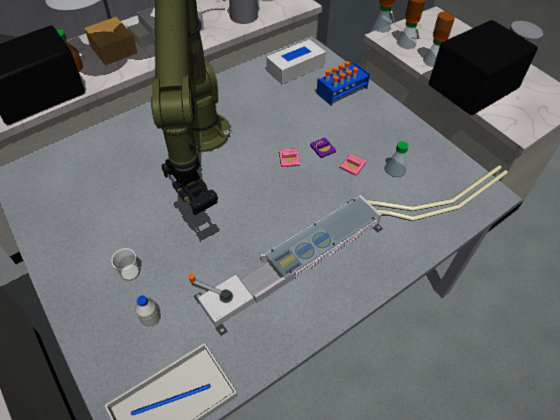

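```bash
python3 -c "
from bench import ctrl
ctrl.close_job()"
```

```text
the job is handed in; nothing more can be done
```

Both cassettes on the bench are in the cold magazine, with the grey blank loaded behind them. I handed the job in at about 47 s, and no verdict was reported.

I gripped each piece by its ridge, slid it flat into the bay, and swung the lever until it stopped moving (20 to 30 N at the grip). I let it spring home each time.

**Last checks:** the final pictures show the two cassettes and then the blank in a row under the cover, the bay empty and the lever home. The flask, bottle, beaker and pink/purple look-alikes look unmoved. The arm is clear and touching nothing.

**What went less smoothly:**
- **First cassette:** it brushed the front-wall flare on the way in, with about 40 N at the wrist and a tool tilt of roughly 0.02 rad. I backed off and went in straight. I could not measure directly whether the plate tipped in that moment.
- **Second cassette:** it was knocked about 4 cm before I reached it, so I measured it again.
- **Camera disagreement:** the two cameras differed by about 3 to 6 mm in x, so I used values in between; all three pieces looked square in the bay before each stroke.

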